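# Nest the mould, fit its bayonet closure and hold it at the half-turn vent mark

## Robot

A 7-joint arm with a two-finger parallel gripper is mounted at the origin on a cart in front of the work surface, level with it; the furniture and walls round the work are solid. World frame = base frame: x ahead of the robot, y to its left, z up, the work surface at z = 0. Lengths are in m, angles in rad, forces in N, time in s.
With the tool pointing down it reaches from about 0.425 to 0.925 m from the base axis. Payload 6.8 kg.
Tool frame: the origin (TCP) lies on the centre line of the jaws, within the pads' length; the fingertips stand 17 mm ahead of it and the grasp point (between the pads) lies 2 mm behind it; z points along the fingers, x is the direction in which the jaws open and shut, and the axes are right-handed (so a half turn about z gives the same grasp; the last joint's range is limited). The gripper opens to 85 mm and grips with 20 to 120 N. Pads are 22 mm wide; open, the fingers measure 114 mm over their backs; the gripper's body (76 mm by 85 mm) begins 54 mm behind the grasp point. The pads swing forward as they close: fully open they stand 13 mm farther back than shut.
Start: joints at [-0.108, 0.477, 0.022, 1.555, -0.011, 1.109, -0.083], TCP at [0.675, 0, 0.248] pointing down, gripper open.
Joint ranges: [-2.96, 2.96], [-0.34, 2.1], [-1.41, 1.46], [0.24, 2.44], [-1.37, 4.51], [0.17, 1.92], [-2.96, 2.96]. Speed limits (rad/s): [2.39, 2.39, 3.14, 3.14, 3.14, 3.14, 3.14].

## Interface

Orientations are given as a unit quaternion [w, x, y, z].
In Python, from station import status, read_camera, camera_model, bot gives the robot as it stands.
- The arm moves only by the tool arm_command, never from a script. Its argument "series" is a list of rows, each a list of 3 entries, a list of its own where there are three numbers: the finger opening in mm, from 0 to 85.4, then the shift along the tool's x, y, z in mm, then the turn about the tool's z in rad. In form: [[gripper, [dx, dy, dz], roll], ...]. A call has 1 to 8 rows; each row is the pose to reach, as a shift and turn from the pose commanded when the call began, along the tool's axes at that moment; what a row does not reach only later rows make up. A row lasts 1/8 s, in which the tool goes at most 62.5 mm and 10.7 degrees, less where a joint would pass 70% of its speed; a pose out of reach is approached as far as the arm can. A call with a gripper value outside its range is refused whole. The fingers move at their own pace and stop on an object; "squeeze" is the grip in N (left out, the last holds). Time passes only in rows, so rows that repeat a pose let the fingers close. It gives the time, the measured TCP pose, the force and the opening at its end, in the units of the state.
- status.get_obs(): the state, without advancing time (a new reading comes with each control period).
- read_camera(name): name is "scene" or "side" or "wrist"; returns the picture (480x640x3 uint8, blue, green, red); there is no depth.
- camera_model(name): a dict with "fov_y" (degrees; the focal length in pixels is half the picture's height over the tangent of half this angle, whatever the lens; pixels are square), "cx", "cy" (the principal point, pixels), "R" (3x3) and "t" (3): a world point X has camera coordinates R X + t. Camera axes: x right, y down, z forward; pixel columns grow to the right and rows downward; lengths in m; the calibration is good to about 2 mm. A picture is of the moment at which its call begins: read the wrist's pose just before it. camera_model takes no time and is no camera call; for the wrist camera it gives the pose at the moment of the call.
- bot.hand_in(): hands the job in, once; it reports no verdict.
The state is a dict: "t": time; "q": joint angles; "joint_vel": joint speeds; "joint_torque": joint torques, N m; "eef_pos": TCP position; "tool_rot": TCP orientation; "contact_force": force on the tool from outside, world axes, zero at the start; "torque": the same for the moment, N m; "gripper_width": opening from 0.0 (shut) to 1.0 (fully open).
Only numpy, scipy, OpenCV 4.12 (cv2) and the standard library are available. Lean on these libraries where they do the work, as an engineer would, in place of code of your own. Each camera call takes 0.05 s, during which the arm holds its last target.

## Task

Vent the loaded mounting mould: first slide it flat along the bench, without lifting it, into the blue nest until its foot is fully home against the back fence. Then set the bayonet closure in its mouth, pins down through the two slots until the flange sits on the collar, and turn it clockwise half-way, so that its white line points at the yellow mark, never on to the lock click at the red one. The vent ring springs back, so do not let go: finish with the gripper holding the closure still at the yellow mark; leave the bottle, tin and loose mounts alone.

Things in the scene. Friction and masses are not known exactly. Their poses are not given: they have to be found in the camera images.
- nest: Low blue fixture fixed to the bench; origin: centre of its square pocket (83 mm), bench level. Fences 14 mm thick, 12 mm high at its +x (back) and +-y sides; open at -x, where 22-degree lead-ins flare to a mouth 110 mm wide, 75 mm from the origin. Outside x -75..56, y +-62 mm. The mould slides in along +x, home when it touches the back fence (mould axis 2.5 mm past the origin).
- mould_center (a point): Steel mounting mould, loose, 0.56 to 0.94 kg; this point: on its axis, 30 mm above its underside, half-way up. Square foot 78 x 78 x 8 mm, sides along the mould's x and y; on it a round barrel 58 mm in diameter, top at 60 mm (grasp it round the barrel; a fillet 64 mm wide up to 12 mm). In the nest its x goes along the nest's x; it starts within 0.6 rad of that.
- mould_mouth (a point): Centre of the mould's open top, 60 mm above its underside, axes as the mould. Bore 34 mm; slots at the mould's +y and -y, 10 mm wide, to 23 mm from the axis. Under them a track runs clockwise seen from above. Marks on the rim, clockwise from each slot: white at the slot, yellow at 45 degrees (half turn, vent open), red at 88 (lock). A sprung detent resists from 57 degrees and clicks past 72.
- closure_grip (a point): Bayonet closure, loose, 0.14 kg, standing upright; this point: on its axis in the black grip bar, 50 mm above its underside. Bar 14 mm thick (closure's x) and 38 mm long (its y), 29 to 61 mm above the underside. White lines on bar and flange point along +-y, over the two pins. Half a turn about z gives the same closure.
- closure_flange (a point): Centre of the underside of the closure's flange (49 mm wide, 5.5 mm thick), 24 mm above the closure's underside, same axes. Below it a plug 31 mm wide, chamfered, with pins 7 mm thick along +-y to 22 mm from the axis, 10.5 mm below the flange. It goes in with its y along the mould's y (within 4 degrees); seated, this point is at mould_mouth.
- vent_ring (a joint): Sprung ring in the mould's track that the closure's pins push round: 0 at rest, grows (rad) as the closure turns clockwise, 1.41 at the lock. The pins meet it after 0.13 rad of turning, so it reads about 0.65 with the closure at the yellow mark. Pushes back with 0.09 N m at 0 and 0.16 N m at the yellow mark; returns to 0 when the closure is let go.
- stand_corner (a point): Top of the near right corner of the test stand's dark base plate, which is 33 mm high and lies to the left of and beyond this point (its sides along the world's x and y). Its nearest column stands 40 mm further left and 150 mm further away; the stand is 0.5 m high.
- press_corner (a point): Foot of the near left corner of the tall white mounting press (0.38 m high), which lies to the right of and beyond this point.
- dropper: Brown dropper bottle 33 mm in diameter, 82 mm high, standing on the bench; origin under its centre. Leave alone.
- paste_tin: Blue round tin 55 mm in diameter, 22 mm high, on the bench; origin under its centre. Leave alone.
- black_mount: Black resin mount 30 mm in diameter, 13 mm high, on the bench; origin under its centre. Leave alone.
- red_mount: Red resin mount 30 mm in diameter, 18 mm high, on the bench; origin under its centre. Leave alone.
Things that resemble listed ones, but are neither listed nor needed, are in the scene too. Of the things like the part that bears closure_grip, leave any that is orange; of the rest the larger one is meant.

How it is judged:
By the outcome, as a careful person would: the job done as asked, in the order asked, and still so for the second after the job is handed in, while the arm keeps its last pose, push and grip.
It also fails if it takes over 61 s, if anything falls off the work surface, if the arm or the gripper's body presses on something with over 40 N, if the wrist force passes 120 N, or if a joint passes its speed limit or range.

## Working session

There is one attempt and no reset: what is moved stays moved. The work goes in short steps, Python scripts to look and compute and a tool call to move; the robot and the scene stay as the last step left them, time stands still between calls to the robot, and variables do not carry over. Pictures are saved under pics/ and viewed, and the job is handed in when it is done.

Besides the shell and the picture viewer there is one more tool, called after ">>>" in YAML: its name, and indented under it one key for each argument. arm_command: Moves the arm, as the interface text tells. Its arguments: {"type":"object","properties":{"series":{"type":"array"},"squeeze":{"type":"number"}},"required":["series"]}

```bash
ls; mkdir -p pics
python3 - <<'E'
from station import status, read_camera, camera_model, bot
import cv2
o=status.get_obs();print({k:o[k] for k in('t','eef_pos','tool_rot','gripper_width','contact_force')})
for n in('scene','side','wrist'):
    m=camera_model(n);print(n,m)
    cv2.imwrite(f'pics/a_{n}.png',read_camera(n))
E
```

```text
pics
{'t': 0.0, 'eef_pos': array([ 6.74459623e-01, -3.50251284e-05,  2.47334912e-01]), 'tool_rot': array([ 8.84397386e-05,  9.99999605e-01, -7.27602351e-06, -8.84178997e-04]), 'gripper_width': 1.0016257027671458, 'contact_force': array([-0.58132438,  0.09277903, -0.15151988])}
scene {'fov_y': 42.019542124486186, 'cx': 319.13743062874175, 'cy': 237.75312535169024, 'R': array([[-0.77898674, -0.62677952, -0.01808577],
       [-0.27371173,  0.36584695, -0.88951554],
       [ 0.56414675, -0.68797052, -0.45654682]]), 't': array([0.60224774, 0.16065409, 1.32910587])}
side {'fov_y': 50.6977116219253, 'cx': 327.3643463373819, 'cy': 241.36379408645033, 'R': array([[ 0.88942541, -0.45691186,  0.01240921],
       [-0.22973557, -0.4703445 , -0.85205494],
       [ 0.39515061,  0.75498848, -0.52330526]]), 't': array([-0.46407238,  0.31183687,  0.57141091])}
wrist {'fov_y': 71.10152066726921, 'cx': 320.73035244152976, 'cy': 234.72693502294743, 'R': array([[ 9.99998561e-01,  6.59467576e-04, -1.56307787e-03],
       [ 1.13008327e-03, -9.46120180e-01,  3.23813723e-01],
       [-1.26531487e-03, -3.23815023e-01, -9.46119564e-01]]), 't': array([-0.67350917, -0.04274642,  0.38104005])}
```

View pics/a_scene.png

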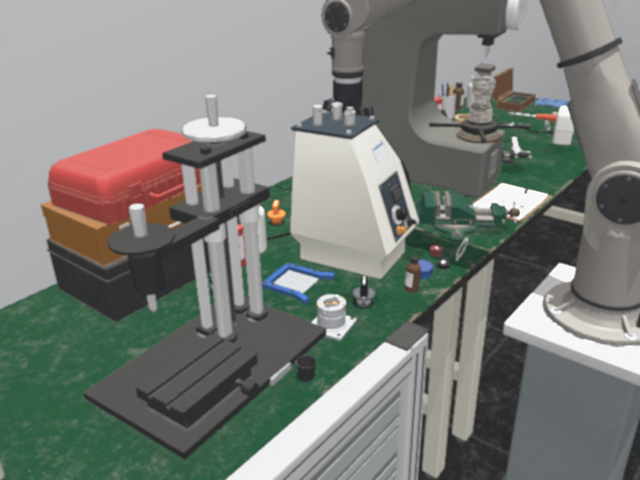

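View pics/a_side.png

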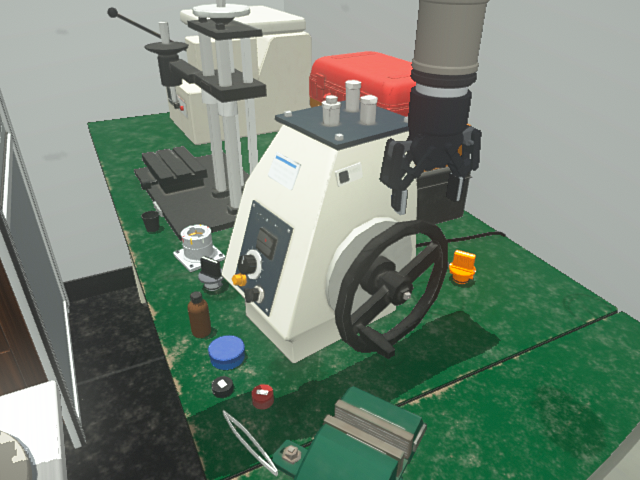

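View pics/a_wrist.png

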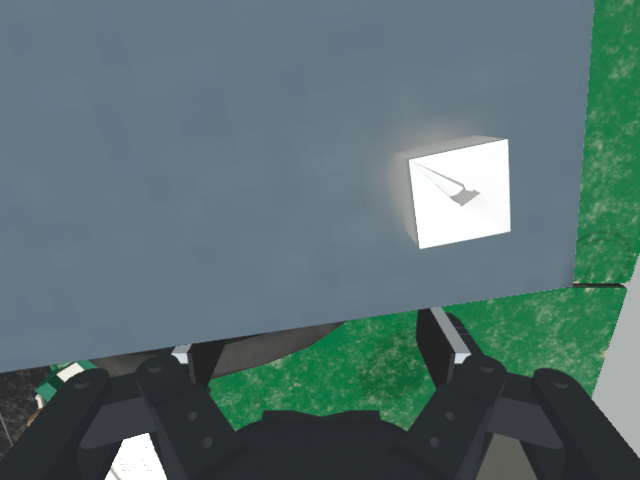

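```bash
cat > h.py <<'E'
import numpy as np, cv2
from station import status, read_camera, camera_model, bot
def ray(m,u,v):
    f=240/np.tan(np.radians(m['fov_y']/2)); R=np.array(m['R']);t=np.array(m['t'])
    d=R.T@np.array([(u-m['cx'])/f,(v-m['cy'])/f,1]); return -R.T@t,d/np.linalg.norm(d)
def onz(m,u,v,z):
    c,d=ray(m,u,v); return c+d*(z-c[2])/d[2]
def proj(m,X):
    f=240/np.tan(np.radians(m['fov_y']/2)); p=np.array(m['R'])@np.array(X,float)+m['t']
    return np.array([m['cx']+f*p[0]/p[2],m['cy']+f*p[1]/p[2]])
def tri(m1,p1,m2,p2):
    c1,d1=ray(m1,*p1);c2,d2=ray(m2,*p2)
    s=np.linalg.lstsq(np.c_[d1,-d2],c2-c1,rcond=None)[0]
    a=c1+s[0]*d1;b=c2+s[1]*d2
    return (a+b)/2,np.linalg.norm(a-b)
E
python3 - <<'E'
from h import *
np.set_printoptions(precision=4,suppress=True)
for n in('scene','side','wrist'):
    m=camera_model(n);print(n,-np.array(m['R']).T@m['t'])
S=camera_model('scene');D=camera_model('side')
print('mould top',onz(S,331,302,.06),onz(D,196,236,.06))
print('closure',onz(S,364,300,0.01),onz(D,212,284,0.01))
print('nest',onz(S,293,282,0.01))
print('bottle',onz(S,411,288,0),onz(D,200,334,0))
print('tin',onz(S,424,272,0)); print('small',onz(S,306,375,0),onz(D,152,228,0))
print('stand corner',onz(S,325,330,.033),'press',onz(S,365,272,0),onz(S,300,245,0),onz(D,290,360,0),onz(D,232,300,0))
a=cv2.imread('pics/a_scene.png');cv2.imwrite('pics/b1.png',cv2.resize(a[240:400,240:453],(800,600),interpolation=cv2.INTER_CUBIC))
a=cv2.imread('pics/a_side.png');cv2.imwrite('pics/b2.png',cv2.resize(a[190:350,120:333],(800,600),interpolation=cv2.INTER_CUBIC))
E
```

```text
scene [-0.2367  1.2331  0.7606]
side [ 0.2586 -0.4968  0.5705]
wrist [0.6741 0.0834 0.3734]
mould top [0.4292 0.3869 0.06  ] [0.4233 0.3698 0.06  ]
closure [0.4239 0.2764 0.01  ] [0.4211 0.2715 0.01  ]
nest [0.5987 0.3131 0.01  ]
bottle [0.3761 0.1573 0.    ] [0.3669 0.1587 0.    ]
tin [0.3894 0.0763 0.    ]
small [0.3708 0.5391 0.    ] [0.364  0.5485 0.    ]
stand corner [0.4023 0.4414 0.033 ] press [0.5019 0.1613 0.    ] [0.7172 0.1492 0.    ] [0.476  0.0381 0.    ] [0.4424 0.222  0.    ]
```

View pics/b1.png

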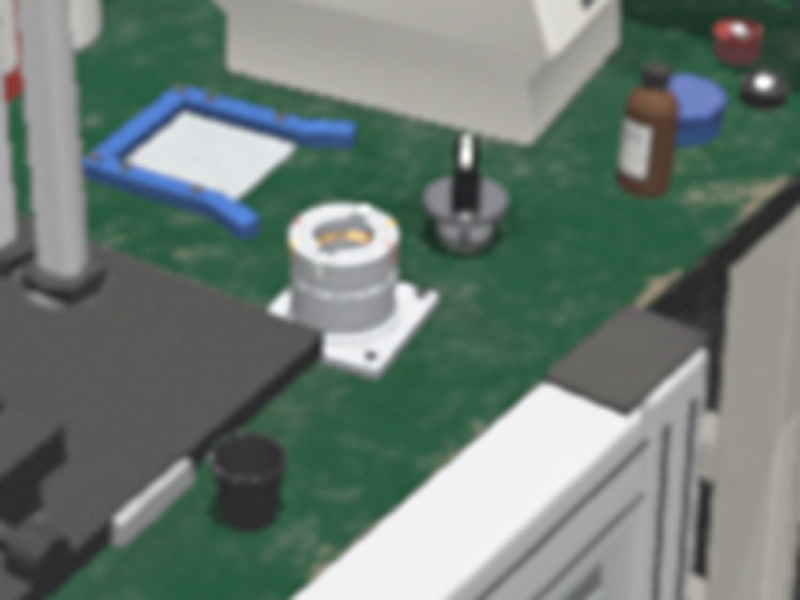

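View pics/b2.png

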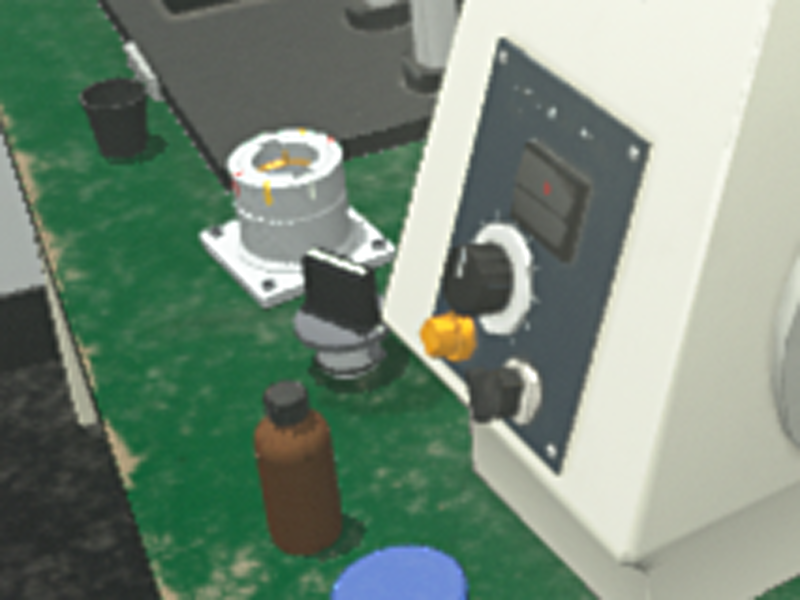

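>>> arm_command:
  series:
    - [85,[0,0,-62],0]
    - [85,[0,0,-124],0]
    - [85,[0,0,-186],0]
    - [85,[0,0,-250],0]
    - [85,[0,0,-250],0]

```text
t: 0.78
eef_pos: [0.6762, -0.0001, 0.5046]
tool_rot: [-0.0, 1.0, -0.0, 0.005]
contact_force: [1.4, -0.6, 0.3]
gripper_width: 0.994
```

>>> arm_command:
  series:
    - [85,[-37,-43,0],0]
    - [85,[-75,-87,0],0]
    - [85,[-112,-130,0],0]
    - [85,[-150,-173,0],0]
    - [85,[-187,-217,0],0]
    - [85,[-215,-250,0],0]
    - [85,[-215,-250,0],0]
    - [85,[-215,-250,0],0]

```text
t: 1.78
eef_pos: [0.4603, 0.2493, 0.4975]
tool_rot: [0.001, 1.0, -0.0, -0.0]
contact_force: [0.6, -0.7, 0.4]
gripper_width: 0.994
```

```bash
cat > look.py <<'E'
import sys
from h import *
import json
def look(name,tag):
    m=camera_model(name);im=read_camera(name);cv2.imwrite(f'pics/{tag}.png',im)
    json.dump({k:np.array(v).tolist() for k,v in m.items()},open(f'pics/{tag}.json','w'));return m,im
def load(tag):
    return json.load(open(f'pics/{tag}.json')),cv2.imread(f'pics/{tag}.png')
if __name__=='__main__':
    look(sys.argv[1],sys.argv[2]);o=status.get_obs();print(o['t'],o['eef_pos'],o['tool_rot'],o['q'],o['contact_force'],o['gripper_width'])
E
python3 look.py wrist w1
```

```text
1.825 [0.46068598 0.24882993 0.49760968] [ 5.14727654e-04  9.99999361e-01 -9.56369313e-04 -3.14175769e-04] [-0.48218007  0.096367   -0.14664348  1.5141968   0.01453258  1.53317475
 -0.63062812] [ 0.45808247 -0.48214139 -0.0685885 ] 0.9922564853426845
```

View pics/w1.png

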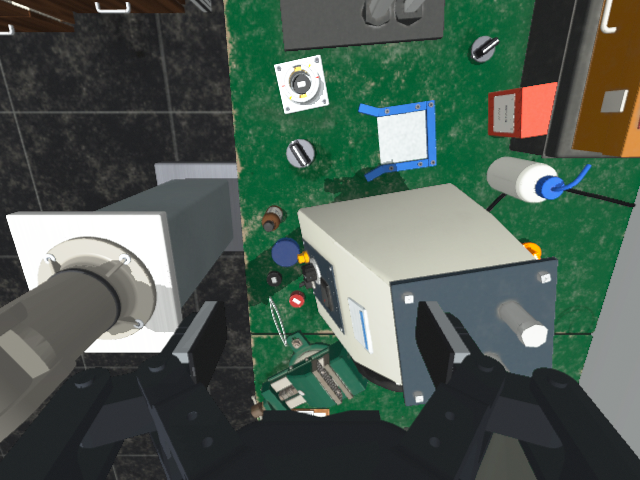

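Run:
```python
from look import *
m,a=load('w1')
np.set_printoptions(precision=4,suppress=True)
A=cv2.resize(a[0:200,255:520],(795,600),interpolation=cv2.INTER_CUBIC);cv2.imwrite('pics/w1z.png',A)
B=np.hstack([cv2.resize(a[128:178,275:325],(400,400),interpolation=cv2.INTER_CUBIC),cv2.resize(a[23:73,458:508],(400,400),interpolation=cv2.INTER_CUBIC)]);cv2.imwrite('pics/w1c.png',B)
print(onz(m,300,153,.027),onz(m,483,48,.027),onz(m,303,84,.06),onz(m,403,136,0))
```

```text
[0.4235 0.2778 0.027 ] [0.7151 0.4393 0.027 ] [0.4321 0.3843 0.06  ] [0.606  0.3048 0.    ]
```

View pics/w1z.png

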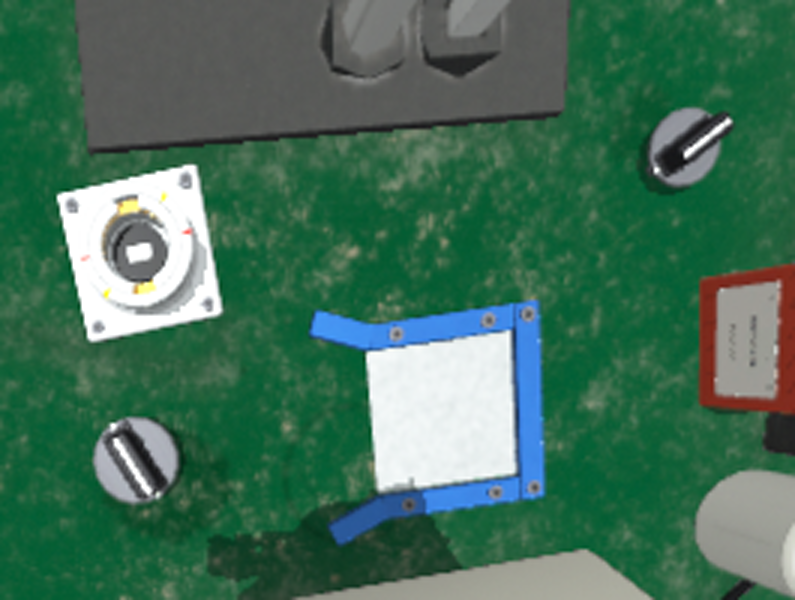

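View pics/w1c.png

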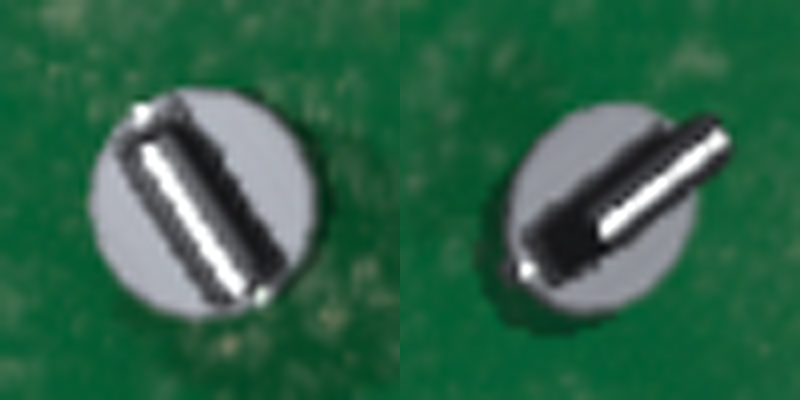

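Run:
```python
from look import *
m,a=load('w1')
np.set_printoptions(precision=4,suppress=True)
h=cv2.cvtColor(a,cv2.COLOR_BGR2HSV)
def comp(mask,seed=None,roi=None):
    if roi:
        z=np.zeros_like(mask);x0,y0,x1,y1=roi;z[y0:y1,x0:x1]=mask[y0:y1,x0:x1];mask=z
    cs,_=cv2.findContours(mask,cv2.RETR_EXTERNAL,cv2.CHAIN_APPROX_NONE)
    return max(cs,key=cv2.contourArea)
def W(c,z): return np.array([onz(m,u,v,z)[:2] for u,v in c.reshape(-1,2)])
# white pocket
wh=cv2.inRange(h,(0,0,150),(180,60,255))
c=comp(wh,roi=(374,104,430,168)); P=W(c,0.0).astype(np.float32)*1000
r=cv2.minAreaRect(P);print('pocket',r, cv2.boxPoints(r))
bl=cv2.inRange(h,(100,120,100),(125,255,255))
c=comp(bl,roi=(350,95,445,190));P=W(c,.012).astype(np.float32)*1000;r=cv2.minAreaRect(P);print('blue',r,cv2.boxPoints(r))
# mould foot
gr=cv2.inRange(h,(50,90,20),(90,255,255))
ng=cv2.bitwise_not(gr)
c=comp(wh,roi=(268,52,332,118)); P=W(c,.008).astype(np.float32)*1000
r=cv2.minAreaRect(P);print('foot',r,cv2.boxPoints(r))
# closure flange
c=comp(ng,roi=(280,132,322,174)); 
print('cl',cv2.contourArea(c),cv2.boundingRect(c)); P=W(c,.027).astype(np.float32)*1000
print(cv2.fitEllipse(P))
# bar line white
wl=cv2.inRange(h,(0,0,200),(180,60,255));c=comp(wl,roi=(284,136,318,172));P=W(c,.061).astype(np.float32)*1000;print('line',cv2.minAreaRect(P))
```

```text
pocket ((604.5418090820312, 301.8529357910156), (85.14183807373047, 82.70182037353516), 8.122652053833008) [[556.5554 336.774 ]
 [568.2405 254.9019]
 [652.5283 266.9318]
 [640.8431 348.804 ]]
blue ((595.0975341796875, 302.29998779296875), (129.34237670898438, 132.50634765625), 8.578104019165039) [[521.2676 358.1658]
 [541.0319 227.1418]
 [668.9274 246.4341]
 [649.1631 377.4582]]
foot ((427.3349304199219, 387.9260559082031), (78.88056182861328, 78.5079345703125), 11.32596492767334) [[380.9536 418.6699]
 [396.3718 341.6908]
 [473.7162 357.1822]
 [458.298  434.1613]]
cl 630.5 (286, 139, 29, 30)
((423.6548156738281, 277.3042297363281), (48.35776901245117, 49.27641296386719), 65.62857055664062)
line ((423.2142333984375, 277.65679931640625), (3.454500198364258, 33.639163970947266), 32.518795013427734)
```

Run:
```python
from look import *
m,a=load('w1')
np.set_printoptions(precision=4,suppress=True)
S=camera_model('scene')
print('stand',onz(m,285,48,.033),onz(m,442,37,.033),onz(S,325,329,.033))
print('press',onz(S,381,277,0),onz(S,381,277,0.02))
h=cv2.cvtColor(a,cv2.COLOR_BGR2HSV)
# mouth rim check: project mould axis top, radius 29
for X in [(.4273,.3879,.06),(.4273,.3879,.0),(.604,.3025,0)]: print(proj(m,X))
A=cv2.resize(a[40:130,255:345],(720,720),interpolation=cv2.INTER_CUBIC)[:600];
def d(X,col):
    p=(proj(m,X)-[255,40]+.5)*8-.5; cv2.circle(A,tuple(int(i) for i in p),2,col,-1)
for t in np.linspace(0,6.28,40): d((.4273+.029*np.cos(t),.3879+.029*np.sin(t),.06),(0,0,255)); d((.4273+.017*np.cos(t),.3879+.017*np.sin(t),.06),(255,0,255))
cv2.imwrite('pics/w1m.png',A)
```

```text
stand [0.4036 0.4382 0.033 ] [0.6468 0.4533 0.033 ] [0.4044 0.4387 0.033 ]
press [0.4583 0.1577 0.    ] [0.44   0.1859 0.02  ]
[299.7964  81.4143]
[301.8948  85.1854]
[401.7788 137.3702]
```

View pics/w1m.png

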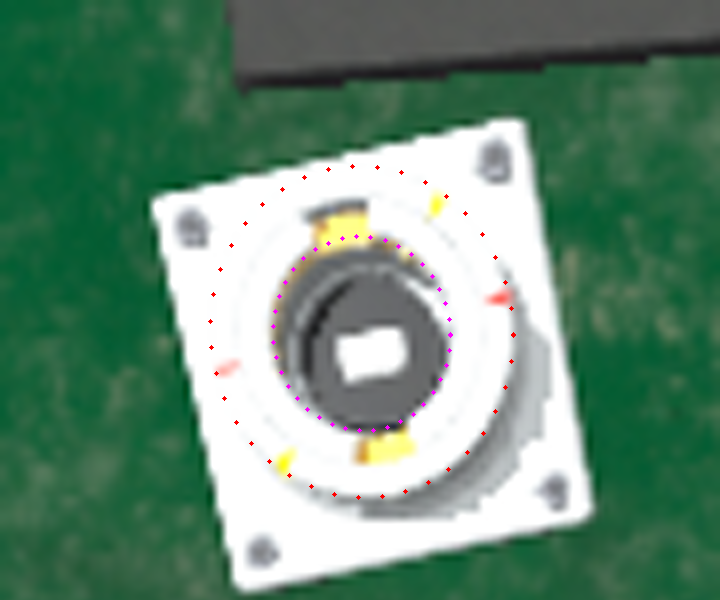

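Run:
```python
from look import *
m,a=load('w1')
np.set_printoptions(precision=4,suppress=True)
S=camera_model('scene')
for p in [(325,329),(300,320),(278,313),(185,457),(266,308)]: print(onz(S,*p,.033))
s=cv2.imread('pics/a_scene.png');cv2.imwrite('pics/b3.png',cv2.resize(s[290:350,230:340],(800,436),interpolation=cv2.INTER_CUBIC))
# w1 straightness of plate edge: fit dark/green boundary rows
h=cv2.cvtColor(a,cv2.COLOR_BGR2HSV)
for u in range(290,445,20):
    col=h[:,u,1][:70].astype(int); v=np.where(col>110)[0]; v=v[v>20]
    # top edge: brightness drop
    g=a[20:60,u].mean(1)
    print(u, v[:1], onz(m,u,v[0],0.0)[:2] if len(v) else '', g[10:34].astype(int))
```

```text
[0.4044 0.4387 0.033 ]
[0.4641 0.4451 0.033 ]
[0.5168 0.4535 0.033 ]
[0.3678 0.8287 0.033 ]
[0.5494 0.455  0.033 ]
290 [51] [0.4086 0.4397] [86 87 87 88 89 89 90 90 90 87 88 87 86 87 87 88 89 87 86 49 32 68 76 74]
310 [50] [0.4416 0.4412] [90 89 90 90 90 89 89 89 89 89 88 89 89 90 90 88 88 65 37 40 59 64 63 62]
330 [48] [0.4746 0.4441] [88 88 89 89 90 90 89 89 88 88 89 88 87 89 90 76 42 30 59 63 59 63 65 65]
350 [46] [0.5075 0.447 ] [90 90 89 88 87 89 88 90 89 89 87 87 88 85 55 34 70 82 86 89 92 87 82 78]
370 [52] [0.5408 0.4382] [ 87  87  88  89  88  88  89  90  89  88  89  87  68  38  32  81  95 103
 100  92  86  83  73  65]
390 [61] [0.5748 0.4249] [ 89  88  88  88  89  89  87  89  91  91  89  49  30  96 119 123 108 100
  93  89  91  94 100 107]
410 [42] [0.6057 0.4528] [88 89 90 89 88 89 90 89 87 65 38 38 66 72 73 72 81 87 87 76 73 74 72 61]
430 [44] [0.6388 0.4499] [90 89 89 89 89 90 90 79 44 34 73 77 82 78 72 71 69 72 77 72 69 66 64 59]
```

View pics/b3.png

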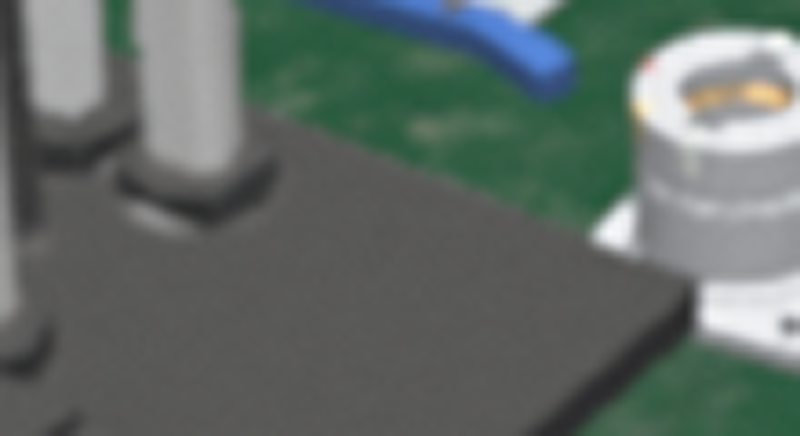

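Run:
```python
from look import *
np.set_printoptions(precision=4,suppress=True)
S=camera_model('scene');D=camera_model('side')
for z in (.25,.3,.35,.4): print(z,onz(S,268,188,z),onz(S,235,214,z),onz(D,265,90,z),onz(D,211,95,z))
for z in (.4,.45,.5): print(z,onz(S,266,139,z),onz(S,205,166,z),onz(D,246,30,z),onz(D,205,35,z))
s=cv2.imread('pics/a_scene.png');s=s[80:320,80:340];d=cv2.imread('pics/a_side.png')[0:240,100:320]
cv2.imwrite('pics/b4.png',np.hstack([cv2.resize(s,(433,400)),cv2.resize(d,(366,400))]))
```

```text
0.25 [0.6266 0.3483 0.25  ] [0.5887 0.4829 0.25  ] [0.6788 0.6319 0.25  ] [0.553  0.6431 0.25  ]
0.3 [0.5421 0.435  0.3   ] [0.5079 0.5564 0.3   ] [0.6132 0.4558 0.3   ] [0.5071 0.4652 0.3   ]
0.35 [0.4575 0.5216 0.35  ] [0.4271 0.6299 0.35  ] [0.5477 0.2797 0.35  ] [0.4612 0.2874 0.35  ]
0.4 [0.373  0.6083 0.4   ] [0.3462 0.7033 0.4   ] [0.4821 0.1036 0.4   ] [0.4152 0.1096 0.4   ]
0.4 [0.5358 0.4389 0.4   ] [0.5211 0.601  0.4   ] [0.6081 0.5319 0.4   ] [0.5192 0.5086 0.4   ]
0.45 [0.4287 0.5491 0.45  ] [0.416  0.6886 0.45  ] [0.5056 0.2302 0.45  ] [0.4427 0.2138 0.45  ]
0.5 [0.3216 0.6592 0.5   ] [0.311  0.7763 0.5   ] [ 0.4031 -0.0715  0.5   ] [ 0.3663 -0.0811  0.5   ]
```

View pics/b4.png

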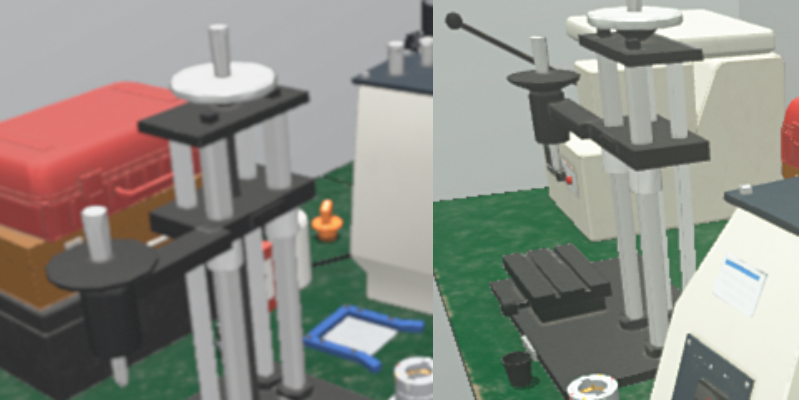

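>>> arm_command:
  series:
    - [76,[-14,-58,0],-0.17]
    - [76,[-26,-110,10],-0.35]
    - [76,[-33,-139,60],-0.52]
    - [76,[-33,-139,120],-0.7]
    - [76,[-33,-139,180],-0.785]
    - [76,[-33,-139,240],-0.785]
    - [76,[-33,-139,300],-0.785]
    - [76,[-33,-139,340],-0.785]

```text
t: 2.82
eef_pos: [0.4275, 0.3864, 0.1548]
tool_rot: [0.001, 0.924, 0.381, -0.002]
contact_force: [-0.1, 0.3, 0.6]
gripper_width: 0.894
```

```bash
python3 look.py wrist w2
```

```text
2.875 [0.42568888 0.38454309 0.15043836] [ 0.00226145  0.92442259  0.38133374 -0.0047256 ] [-0.61005248  0.44689436 -0.29843475  1.86750346  0.16755347  0.86209223
 -0.20915221] [-0.78859111 -1.67729193 -4.16693999] 0.8883215749307898
```

View pics/w2.png

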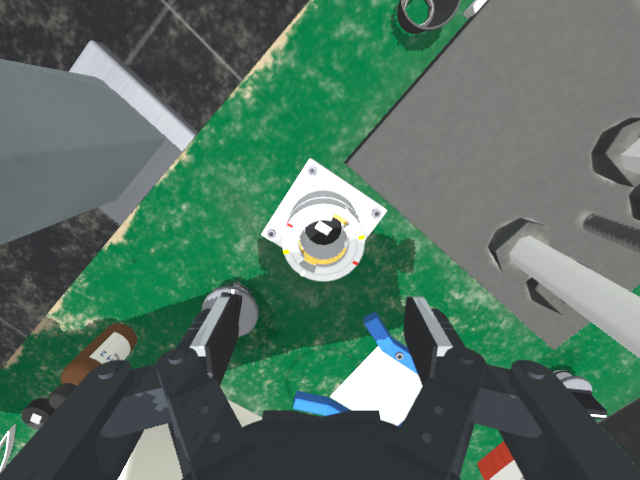

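Run:
```python
from look import *
np.set_printoptions(precision=4,suppress=True)
m,a=load('w2')
print(proj(m,(.4257,.3845,.14)),proj(m,(.4257,.3845,.06)),proj(m,(.4273,.3879,.06)),proj(m,(.4273,.3879,.0)))
A=cv2.resize(a[140:300,225:425],(800,640),interpolation=cv2.INTER_CUBIC)[:600];
def d(X,col):
    p=(proj(m,X)-[225,140]+.5)*4-.5; cv2.circle(A,tuple(int(i) for i in p),2,col,-1)
for t in np.linspace(0,6.28,40): d((.4273+.029*np.cos(t),.3879+.029*np.sin(t),.06),(0,0,255)); d((.4273+.017*np.cos(t),.3879+.017*np.sin(t),.06),(255,0,255))
cv2.imwrite('pics/w2m.png',A)
h=cv2.cvtColor(a,cv2.COLOR_BGR2HSV)
wh=cv2.inRange(h,(0,0,120),(180,60,255));
c=cv2.findContours(cv2.inRange(h[150:290,250:400],(0,0,150),(180,70,255)),cv2.RETR_EXTERNAL,cv2.CHAIN_APPROX_NONE)[0];c=max(c,key=cv2.contourArea)
q=cv2.boxPoints(cv2.minAreaRect(c))+[250,150];print(q)
```

```text
[316.351  305.6742] [318.1211 245.9893] [323.1509 244.2867] [322.9029 220.0624]
[[252.8413 244.7473]
 [309.3508 156.659 ]
 [391.9453 209.6441]
 [335.4358 297.7324]]
```

View pics/w2m.png

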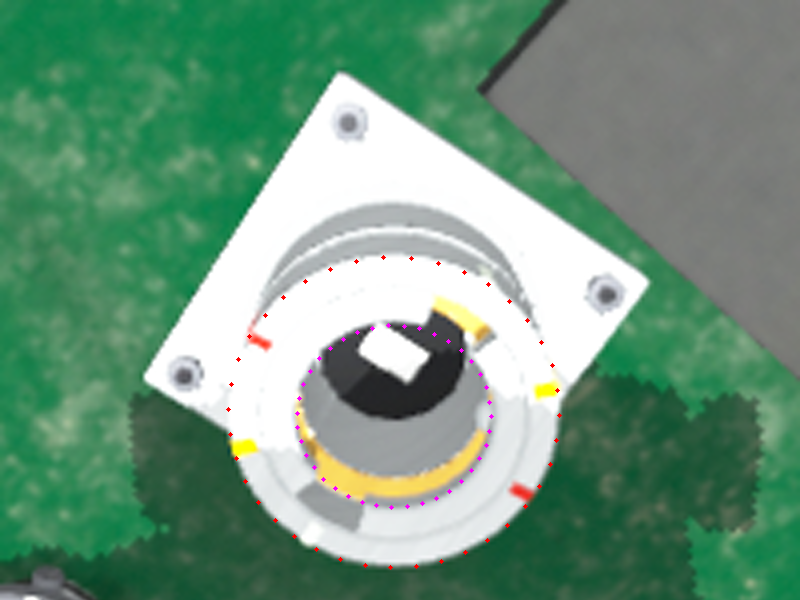

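>>> arm_command:
  series:
    - [76,[0,0,40],0]
    - [76,[0,0,75],0]
    - [76,[0,0,100],0]
    - [76,[0,0,100],0]

```text
t: 3.38
eef_pos: [0.4273, 0.3873, 0.0571]
tool_rot: [0.001, 0.924, 0.382, -0.001]
contact_force: [0.2, -0.2, 0.7]
gripper_width: 0.888
```

>>> arm_command:
  series:
    - [76,[0,0,17],0]
    - [76,[0,0,17],0]
    - [50,[0,0,17],0]
    - [50,[0,0,17],0]
    - [50,[0,0,17],0]
    - [50,[0,0,17],0]
  squeeze: 50

```text
t: 4.12
eef_pos: [0.4272, 0.389, 0.0422]
tool_rot: [0.0, 0.924, 0.382, 0.0]
contact_force: [-1.9, -2.2, 6.6]
gripper_width: 0.663
```

>>> arm_command:
  series:
    - [50,[-3,12,0],0]
    - [50,[-8,32,0],0.02]
    - [50,[-13,54,0],0.04]
    - [50,[-19,76,0],0.05]
    - [50,[-24,98,0],0.05]
    - [50,[-28,112,0],0.05]
    - [50,[-28.5,116,0],0.05]
    - [50,[-28.5,116,0],0.05]

```text
t: 5.12
eef_pos: [0.4889, 0.2888, 0.0423]
tool_rot: [-0.001, 0.933, 0.36, 0.001]
contact_force: [-2.1, 3.7, 3.9]
gripper_width: 0.667
```

```bash
python3 look.py wrist w3; python3 look.py scene s3;python3 look.py side d3
```

```text
5.175 [0.48885905 0.28878983 0.04226706] [-0.00118127  0.93311159  0.35958364  0.00098652] [-0.45021385  0.58879676 -0.24800596  1.9474054   0.23064241  0.6297853
 -0.10930722] [-2.76158275  4.36852794  5.30283784] 0.6643021482009014
5.225 [0.48887935 0.2887879  0.04226236] [-0.0011227   0.93310681  0.35959625  0.00097804] [-0.45036306  0.58882159 -0.24786398  1.94734839  0.23068067  0.6298564
 -0.10933465] [-2.48450455  4.64387382  6.70933948] 0.6647001019972856
5.275 [0.48886781 0.28876124 0.04225447] [-0.00108155  0.93310344  0.35960516  0.00096072] [-0.45046867  0.58881186 -0.24774212  1.94737818  0.23067471  0.62987894
 -0.1093192 ] [-3.0832686   4.48403602  6.42337507] 0.6628993032047719
```

View pics/w3.png

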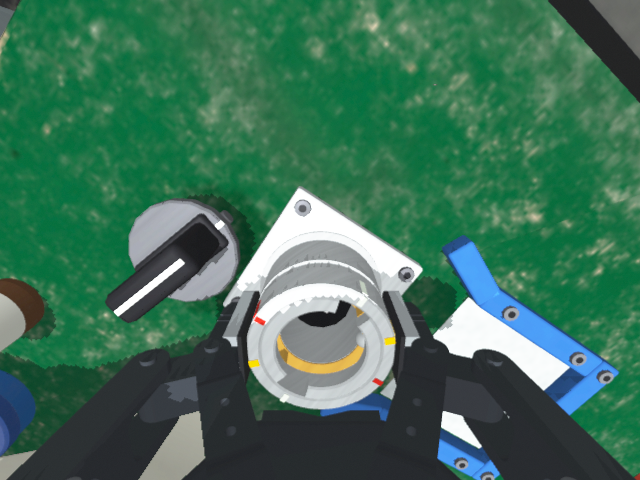

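View pics/s3.png

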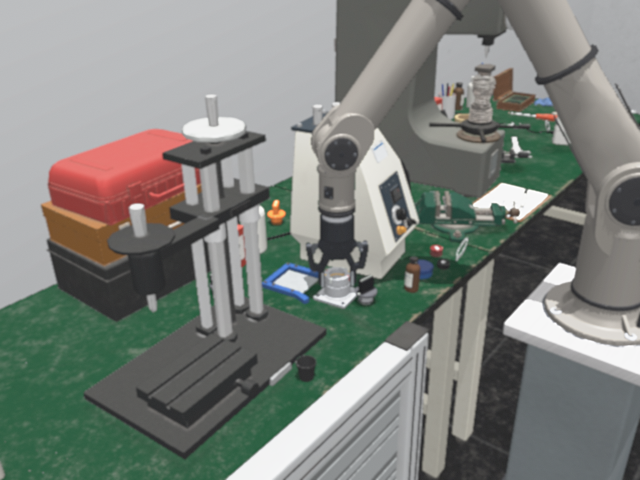

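Run:
```python
from look import *
np.set_printoptions(precision=4,suppress=True)
m,a=load('w3')
A=cv2.resize(a[220:480,400:640],(738,800),interpolation=cv2.INTER_CUBIC)[:600];cv2.imwrite('pics/w3z.png',A)
b=[onz(m,*p,.012)[:2] for p in [(511.5,314),(578.5,359.5),(605.5,377.5),(461.5,464),(487.5,476.5)]]
for p in b: print(p)
print(np.degrees(np.arctan2(*(b[2]-b[0])[::-1])),np.degrees(np.arctan2(*(b[4]-b[3])[::-1])))
th=np.radians(8.3);R=np.array([[np.cos(th),np.sin(th)],[-np.sin(th),np.cos(th)]])
for p in b: print(R@(p-[.604,.3025]))
# mould foot corners top z=.008
for p in [(301,187),(423,270)]: print('foot',onz(m,*p,.008)[:2],R@(onz(m,*p,.008)[:2]-[.604,.3025]))
# mouth ellipse
h=cv2.cvtColor(a,cv2.COLOR_BGR2HSV)
m1,a1=load('w1')
for p in [(387,111),(418,107),(431.5,104.5),(391,168),(420,164),(432.5,162.5)]: print('w1 bolt',R@(onz(m1,*p,.012)[:2]-[.604,.3025]))
```

```text
[0.574  0.3463]
[0.626  0.3535]
[0.6484 0.3567]
[0.6395 0.2564]
[0.6608 0.2605]
7.961236552673217 10.772121619119101
[-0.0233  0.0477]
[0.0291 0.0473]
[0.0517 0.0473]
[ 0.0285 -0.0507]
[ 0.0501 -0.0498]
foot [0.4457 0.3216] [-0.1539  0.0418]
foot [0.5218 0.3315] [-0.0771  0.0405]
w1 bolt [-0.0248  0.048 ]
w1 bolt [0.028  0.0467]
w1 bolt [0.0509 0.0474]
w1 bolt [-0.0254 -0.0493]
w1 bolt [ 0.0266 -0.0497]
w1 bolt [ 0.0489 -0.0503]
```

View pics/w3z.png

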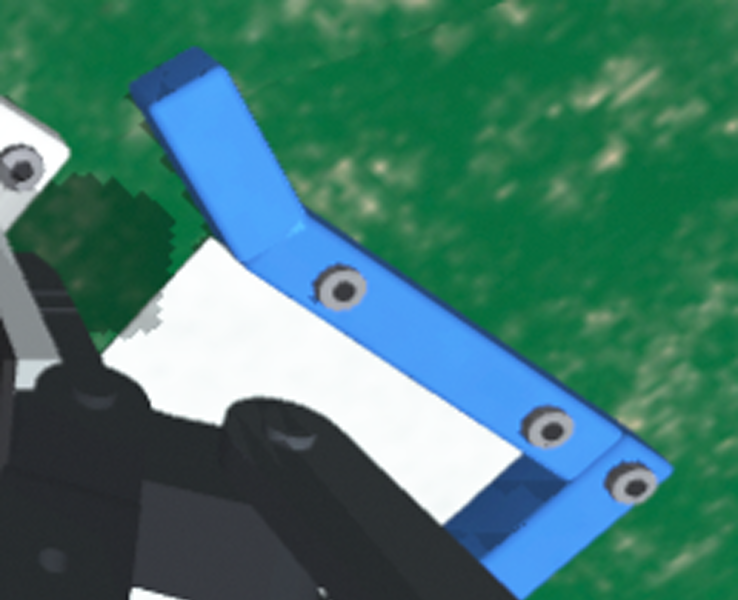

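>>> arm_command:
  series:
    - [50,[9,7,0],0]
    - [50,[22,16,0],0]
    - [50,[34,25,0],0]
    - [50,[46,34,0],0]
    - [50,[56,41,0],0]
    - [50,[62,45.5,0],0]
    - [50,[62,45.5,0],0]

```text
t: 6.15
eef_pos: [0.5599, 0.2958, 0.0423]
tool_rot: [-0.001, 0.933, 0.361, -0.004]
contact_force: [-19.1, -1.8, 22.0]
gripper_width: 0.665
```

```bash
python3 look.py wrist w4
```

```text
6.2 [0.55994025 0.29577698 0.04226631] [-6.03018725e-04  9.32698917e-01  3.60630641e-01 -4.23178072e-03] [-0.40424857  0.67004727 -0.24577568  1.77796031  0.22409831  0.72900107
 -0.03008136] [-19.47969864  -1.15012747  21.84976309] 0.6649889166643654
```

View pics/w4.png

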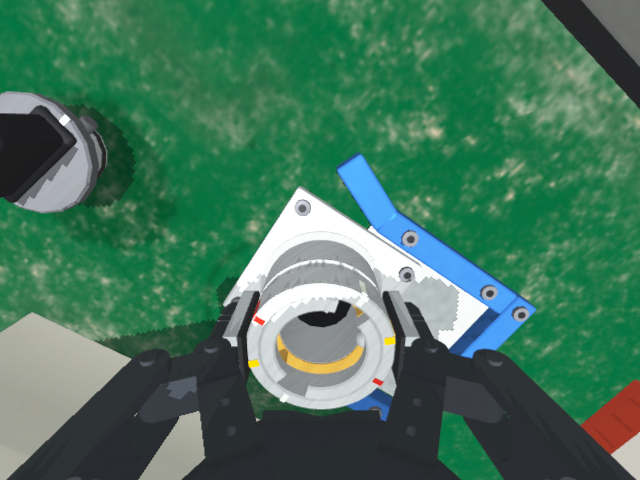

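Run:
```python
from look import *
np.set_printoptions(precision=4,suppress=True)
m,a=load('w4')
A=cv2.resize(a[140:420,280:560],(800,800),interpolation=cv2.INTER_CUBIC)[:600];cv2.imwrite('pics/w4z.png',A)
th=np.radians(7.7);R=np.array([[np.cos(th),np.sin(th)],[-np.sin(th),np.cos(th)]])
for p in [(410,239),(489,293),(520.5,314)]: print('bolt',R@(onz(m,*p,.012)[:2]-[.6055,.3015]))
for p in [(301,187),(372,240),(425,275)]: print('foot',R@(onz(m,*p,.008)[:2]-[.6055,.3015]))
print(R@(np.array([.55994,.29578])-[.6055,.3015]))
```

```text
bolt [-0.0264  0.0484]
bolt [0.0263 0.0487]
bolt [0.0487 0.0491]
foot [-0.0847  0.0385]
foot [-0.0402  0.0365]
foot [-0.0055  0.0368]
[-0.0459  0.0004]
```

View pics/w4z.png

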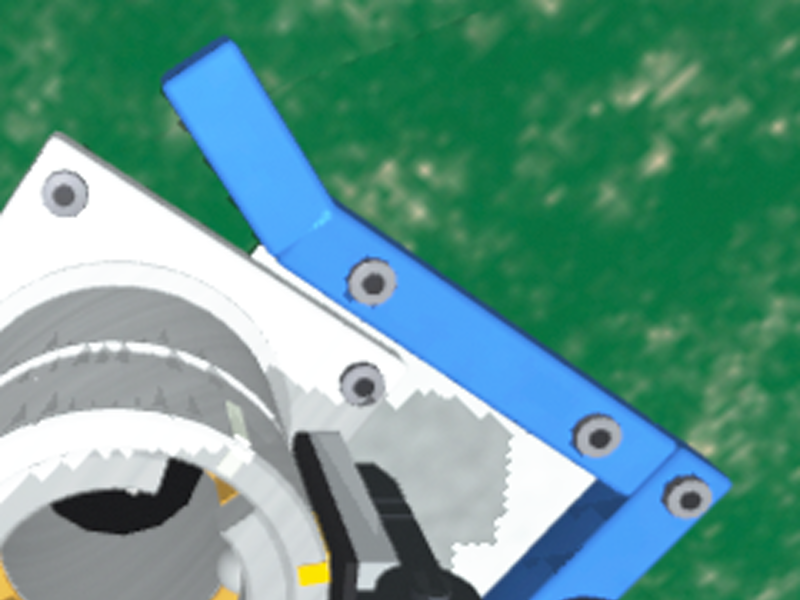

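>>> arm_command:
  series:
    - [50,[0,0,-0.5],0]
    - [50,[0,0,-1],0]
    - [50,[0,0,-1],0]

```text
t: 6.58
eef_pos: [0.562, 0.2954, 0.0422]
tool_rot: [-0.0, 0.933, 0.36, -0.002]
contact_force: [-9.9, 0.6, 7.5]
gripper_width: 0.663
```

>>> arm_command:
  series:
    - [50,[7,5,-0.2],0]
    - [50,[14,10,-0.4],0]
    - [50,[21,14,-0.6],0]
    - [50,[28,19,-0.8],0]
    - [50,[32,22,-1],0]
    - [50,[34,23.5,-1],0]
    - [50,[34,23.5,-1],0]

```text
t: 7.45
eef_pos: [0.6029, 0.3002, 0.0424]
tool_rot: [-0.0, 0.933, 0.36, -0.003]
contact_force: [-8.4, 1.6, 3.5]
gripper_width: 0.664
```

>>> arm_command:
  series:
    - [50,[2.5,1.7,0],0]
    - [50,[5,3.4,0],0]
    - [50,[6.6,4.5,0],0]
    - [50,[6.6,4.5,0],0]

```text
t: 7.95
eef_pos: [0.6075, 0.3009, 0.0425]
tool_rot: [-0.0, 0.933, 0.36, -0.006]
contact_force: [-20.7, -2.7, 13.3]
gripper_width: 0.663
```

>>> arm_command:
  series:
    - [50,[1.6,1.2,0],0]
    - [50,[3.3,2.3,0],0]
    - [50,[3.3,2.3,0],0]
    - [50,[3.3,2.3,0],0]

```text
t: 8.45
eef_pos: [0.6079, 0.301, 0.0428]
tool_rot: [-0.0, 0.933, 0.36, -0.01]
contact_force: [-29.8, -5.1, 24.8]
gripper_width: 0.665
```

```bash
python3 look.py wrist w5
```

```text
8.5 [0.60789954 0.30103748 0.04278209] [-2.79358017e-04  9.32876557e-01  3.60058793e-01 -9.94575928e-03] [-0.38270948  0.72998968 -0.24291174  1.65088069  0.21768148  0.80707643
  0.01648267] [-29.63909197  -6.13602699  24.47024559] 0.6615057680223349
```

View pics/w5.png

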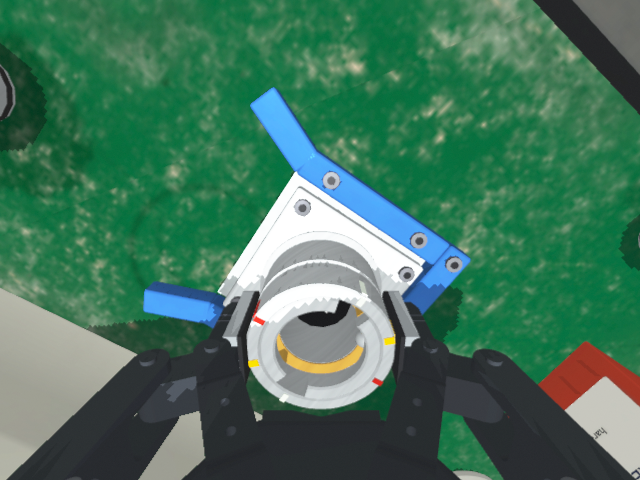

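>>> arm_command:
  series:
    - [50,[-2.5,-1.7,-0.5],0]
    - [50,[-4,-2.7,-0.8],0]
    - [50,[-4,-2.7,-0.8],0]

```text
t: 8.88
eef_pos: [0.6074, 0.3009, 0.0426]
tool_rot: [-0.0, 0.933, 0.36, -0.006]
contact_force: [-13.3, -0.5, 5.7]
gripper_width: 0.665
```

>>> arm_command:
  series:
    - [80,[0,0,0],0]
    - [80,[0,0,0],0]
    - [80,[0,0,0],0]
    - [80,[0,0,-25],0]
    - [80,[0,0,-75],0]
    - [80,[0,0,-135],0]
    - [80,[0,0,-150],0]
    - [80,[0,0,-150],0]

```text
t: 9.88
eef_pos: [0.6142, 0.301, 0.1953]
tool_rot: [-0.0, 0.933, 0.359, 0.001]
contact_force: [-1.1, 0.2, -0.2]
gripper_width: 0.938
```

```bash
python3 look.py wrist w6
```

```text
9.925 [0.6133061  0.30043885 0.19338533] [ 2.07213340e-04  9.33278003e-01  3.59154627e-01 -2.83872470e-04] [-0.35887075  0.55545413 -0.27232944  1.56974759  0.1655665   1.03975764
  0.05836509] [-0.39654044 -0.60524875 -0.23647519] 0.9365779053205074
```

View pics/w6.png

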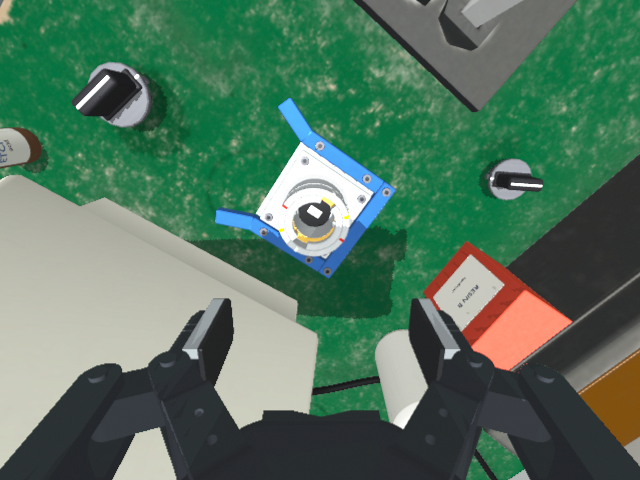

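Run:
```python
from look import *
np.set_printoptions(precision=4,suppress=True)
m,a=load('w6')
A=cv2.resize(a[125:285,225:405],(675,600),interpolation=cv2.INTER_CUBIC)
def d(X,col):
    p=(proj(m,X)-[225,125]+.5)*3.75-.5; cv2.circle(A,tuple(int(i) for i in p),2,col,-1)
th=np.radians(7.7);c,s=np.cos(th),np.sin(th)
def N(x,y,z): return (.608+c*x-s*y,.3012+s*x+c*y,z)
for t in np.linspace(0,6.28,40): d(N(.029*np.cos(t),.029*np.sin(t),.06),(0,0,255)); d(N(.017*np.cos(t),.017*np.sin(t),.06),(255,0,255))
for k in np.linspace(-.039,.039,12):
  for q in [(k,.039),(k,-.039),(.039,k),(-.039,k)]: d(N(*q,.008),(0,0,255))
cv2.imwrite('pics/w6z.png',A)
```

```text
(no output)
```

View pics/w6z.png

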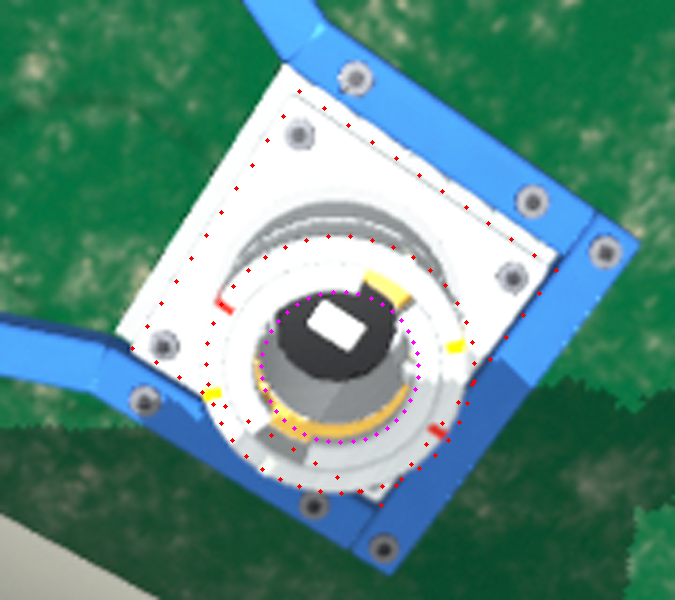

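Run:
```python
from look import *
m,a=load('w6')
A=cv2.resize(a[175:280,310:400],(680,794),interpolation=cv2.INTER_CUBIC)[:600];cv2.imwrite('pics/w6y.png',A)
```

```text
(no output)
```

View pics/w6y.png

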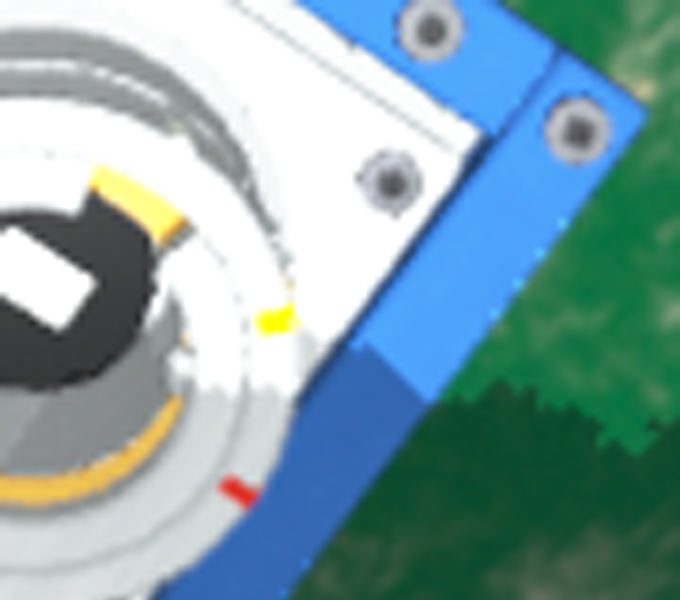

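Run:
```python
from look import *
np.set_printoptions(precision=2,suppress=True,linewidth=150)
m,a=load('w6')
th=np.radians(7.7);c,s=np.cos(th),np.sin(th)
def N(x,y,z): return (.6055+c*x-s*y,.3015+s*x+c*y,z)
A=a.astype(np.float32)
for y in (.034,.028,.022,.016):
    p0=proj(m,N(.042,y,.012));p1=proj(m,N(.042,y,.008));p2=proj(m,N(.0415,y,.008)); p3=proj(m,N(.0405,y,.008))
    px=proj(m,N(.035,y,.008)); u=(p3-px)/np.linalg.norm(p3-px); n=u
    # sample profile across along x' image direction from px
    L=np.arange(0,14,.5); P=px+L[:,None]*u
    prof=cv2.remap(A,P[:,0].astype(np.float32)[None],P[:,1].astype(np.float32)[None],cv2.INTER_LINEAR)[0]
    print(y,'fence top edge at',(p0-px)@u,'home foot at',(p1-px)@u,'foot 1.5mm short',(p3-px)@u)
    print(prof[:,2].astype(int)); print(prof[:,0].astype(int))
```

```text
0.034 fence top edge at 8.209545012372994 home foot at 7.152121714493019 foot 1.5mm short 5.624424042943679
[219 225 239 254 254 254 254 254 238 191 131  80  54  57  68  75  76  78  78  77  76  77  77  77  77  77  77  78]
[225 231 242 255 255 254 255 255 245 216 177 155 163 197 228 245 248 249 250 250 250 250 250 249 249 249 249 249]
0.028 fence top edge at 8.164889220701255 home foot at 7.117448429071336 foot 1.5mm short 5.59713275553374
[172 180 179 200 237 253 253 254 233 189 128  73  50  58  66  72  75  77  77  77  77  77  78  78  79  78  77  77]
[182 190 189 206 239 253 254 255 241 211 172 144 155 197 230 242 247 249 250 250 250 250 250 250 250 250 250 249]
0.022 fence top edge at 8.120260472550672 home foot at 7.083200088245285 foot 1.5mm short 5.570176116151135
[255 255 255 255 255 255 255 252 241 209 140  74  59  59  65  71  75  77  78  78  78  78  78  78  77  77  77  76]
[255 255 255 255 255 255 255 253 247 228 182 141 165 199 228 241 247 249 249 250 250 250 250 250 250 250 250 250]
0.016 fence top edge at 8.07567154746336 home foot at 7.049367847281838 foot 1.5mm short 5.543547158126944
[255 255 255 255 255 255 255 255 249 204 145  87  64  58  67  74  76  77  78  78  78  78  78  78  77  77  77  77]
[255 255 255 255 255 255 255 255 251 222 182 154 168 200 229 245 249 250 251 250 250 250 250 249 249 249 249 249]
```

>>> arm_command:
  series:
    - [60,[-40,-28,-10],0.05]
    - [60,[-80,-56,-10],0.1]
    - [60,[-118,-83,0],0.168]
    - [60,[-150,-106,20],0.168]
    - [60,[-156,-110,45],0.168]
    - [60,[-156,-110,45],0.168]
    - [60,[-156,-110,45],0.168]

```text
t: 10.8
eef_pos: [0.4245, 0.2778, 0.1488]
tool_rot: [0.0, 0.96, 0.279, -0.0]
contact_force: [-0.2, -0.4, 0.2]
gripper_width: 0.697
```

```bash
python3 look.py wrist w7
```

```text
10.85 [0.42489657 0.27809703 0.14930489] [-1.25084471e-04  9.60189720e-01  2.79348603e-01  2.09362775e-04] [-0.45752249  0.34731925 -0.29334889  2.02746221  0.13964751  0.78495367
 -0.26709309] [-1.12239237  0.41209733  0.46228943] 0.7015303882883989
```

View pics/w7.png

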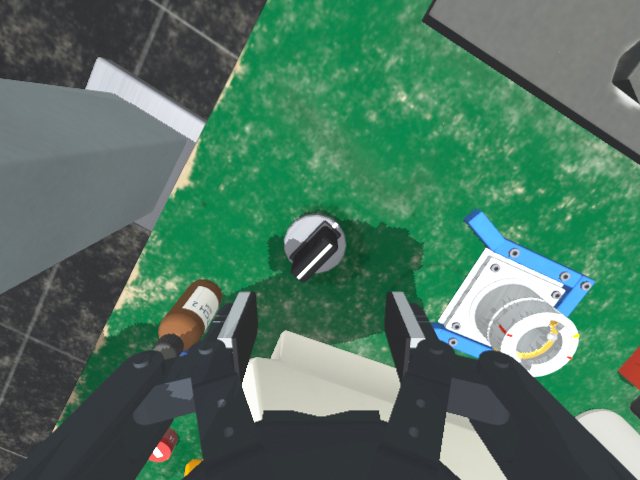

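Run:
```python
from look import *
np.set_printoptions(precision=4,suppress=True)
m,a=load('w7')
h=cv2.cvtColor(a,cv2.COLOR_BGR2HSV)
A=cv2.resize(a[195:295,260:380],(720,600),interpolation=cv2.INTER_CUBIC);cv2.imwrite('pics/w7z.png',A)
def W(c,z): return np.array([onz(m,u,v,z)[:2] for u,v in c.reshape(-1,2)],np.float32)*1000
x0,y0=285,215
wl=cv2.inRange(h[y0:285,x0:350],(0,0,210),(180,60,255));cs=cv2.findContours(wl,cv2.RETR_EXTERNAL,cv2.CHAIN_APPROX_NONE)[0]
for c in cs:
    if len(c)<8: continue
    c=c+[x0,y0]; r=cv2.minAreaRect(W(c,.061)); b=cv2.boxPoints(r); e=b[1]-b[0];f=b[2]-b[1];L=e if np.hypot(*e)>np.hypot(*f) else f
    print(r,np.degrees(np.arctan2(L[1],L[0])),cv2.boundingRect(c))
```

```text
((424.6020812988281, 267.4989929199219), (33.88008117675781, 2.0615673065185547), 79.71369934082031) 79.71369 (297, 244, 35, 35)
((408.3797607421875, 286.3215026855469), (37.222869873046875, 13.829788208007812), 55.97510528564453) 55.97507 (285, 217, 53, 26)
```

View pics/w7z.png

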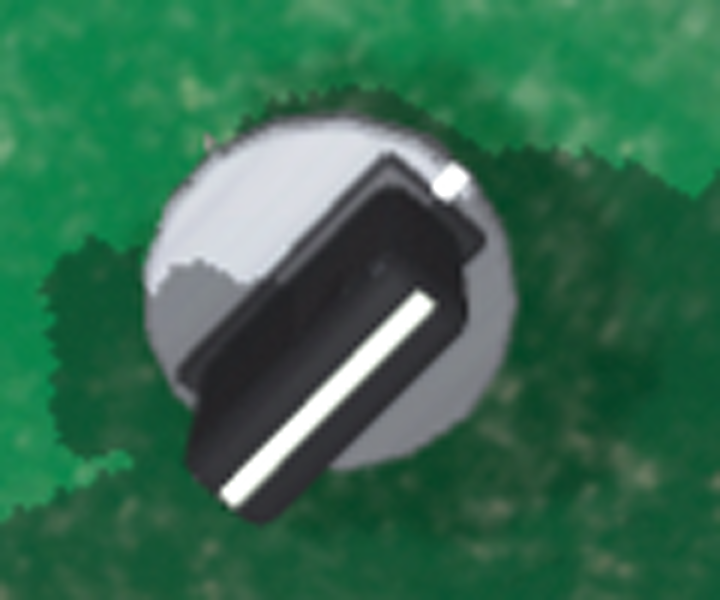

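Run:
```python
from look import *
np.set_printoptions(precision=4,suppress=True)
m,a=load('w7')
h=cv2.cvtColor(a,cv2.COLOR_BGR2HSV)
# flange: project circle at z .0295 around candidates
A=cv2.resize(a[195:295,260:380],(720,600),interpolation=cv2.INTER_CUBIC)
for (cx,cy),col in [((.4246,.2675),(0,0,255))]:
  for t in np.linspace(0,6.28,50):
    for z,r in((.0295,.0245),):
      p=(proj(m,(cx+r*np.cos(t),cy+r*np.sin(t),z))-[260,195]+.5)*6-.5;cv2.circle(A,tuple(int(i) for i in p),2,col,-1)
cv2.imwrite('pics/w7y.png',A)
```

```text
(no output)
```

View pics/w7y.png

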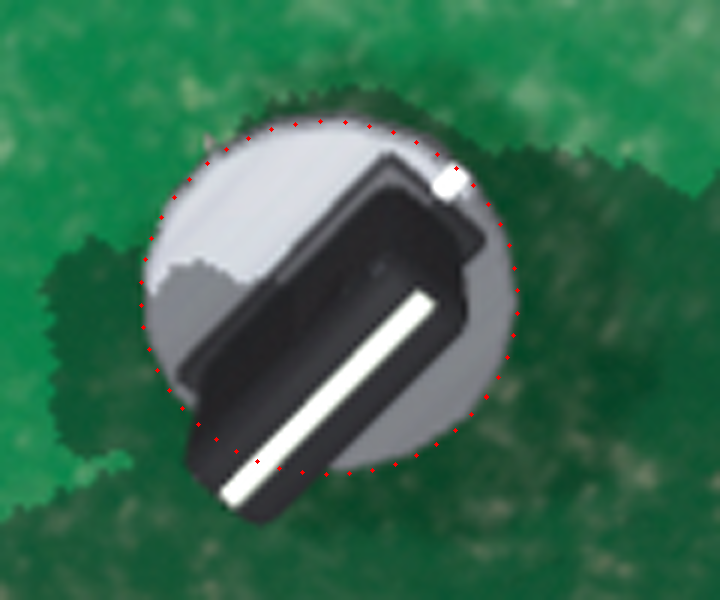

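>>> arm_command:
  series:
    - [45,[-3,4,0],0.18]
    - [45,[-6,9,0],0.36]
    - [45,[-6,9,0],0.54]
    - [45,[-6,9,0],0.72]
    - [45,[-6,9,20],0.745]
    - [45,[-6,9,40],0.745]
    - [45,[-6,9,60],0.745]
    - [45,[-6,9,60],0.745]

```text
t: 11.85
eef_pos: [0.4239, 0.2668, 0.0885]
tool_rot: [0.001, 0.996, -0.089, -0.001]
contact_force: [-0.7, 0.5, 0.5]
gripper_width: 0.525
```

```bash
python3 look.py wrist w8
```

```text
11.9 [0.42426428 0.26718368 0.08932971] [ 4.03520210e-05  9.96024137e-01 -8.90837426e-02 -5.63451894e-05] [-0.58124902  0.42234161 -0.12783248  2.08867884  0.08809591  0.63561909
 -0.94732254] [ 1.632606   -0.6443756   0.60486606] 0.528704155977128
```

View pics/w8.png

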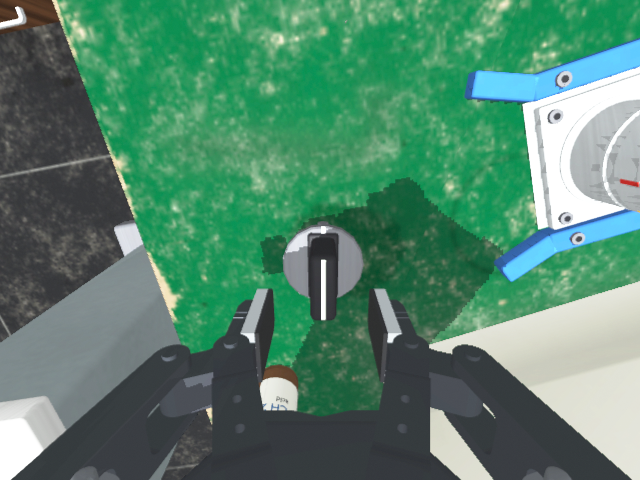

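>>> arm_command:
  series:
    - [45,[0,0,15],0]
    - [45,[0,0,30],0]
    - [45,[0,0,39],0]
    - [45,[0,0,39],0]
    - [8,[0,0,39],0]
    - [8,[0,0,39],0]
    - [8,[0,0,39],0]
    - [8,[0,0,39],0]
  squeeze: 80

```text
t: 12.9
eef_pos: [0.4241, 0.2673, 0.0505]
tool_rot: [-0.0, 0.996, -0.089, 0.0]
contact_force: [1.5, -0.3, 4.6]
gripper_width: 0.15
```

>>> arm_command:
  series:
    - [8,[0,0,-40],0]
    - [8,[0,0,-90],0]
    - [8,[30,-4,-120],-0.08]
    - [8,[75,-9,-120],-0.16]
    - [8,[120,-15,-120],-0.24]
    - [8,[165,-21,-120],-0.314]
    - [8,[188,-23.6,-120],-0.314]
    - [8,[188,-23.6,-120],-0.314]
  squeeze: 100

```text
t: 13.9
eef_pos: [0.614, 0.2559, 0.1692]
tool_rot: [0.0, 0.998, 0.067, -0.0]
contact_force: [-0.9, 0.1, -0.7]
gripper_width: 0.144
```

>>> arm_command:
  series:
    - [8,[0,0,0],0]
    - [8,[0,0,0],0]

```text
t: 14.15
eef_pos: [0.6116, 0.2576, 0.1701]
tool_rot: [0.0, 0.998, 0.069, -0.0]
contact_force: [-0.2, 0.5, -1.3]
gripper_width: 0.144
```

```bash
python3 look.py wrist w9;python3 look.py side d9
```

```text
14.2 [0.61188485 0.25752631 0.17024202] [-3.93364704e-05  9.97647529e-01  6.85518979e-02 -2.09567487e-04] [-0.38414495  0.53910288 -0.15181268  1.64538529  0.09430186  0.9646187
 -0.43133922] [-0.01538118 -0.26040684 -0.87029547] 0.14653300512250594
14.25 [0.61208227 0.25745788 0.17030842] [-4.42926857e-05  9.97652995e-01  6.84725246e-02 -1.11814732e-04] [-0.38406595  0.53916971 -0.15166256  1.64509074  0.09430882  0.96465581
 -0.43127164] [ 0.15342772 -0.08445309 -0.95419841] 0.14909624283880865
```

View pics/w9.png

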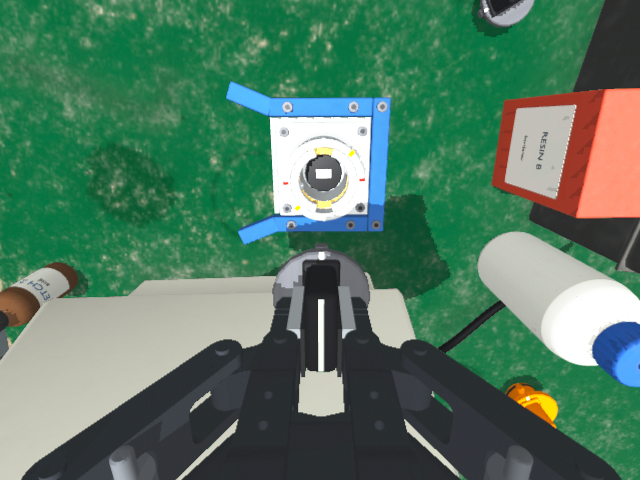

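View pics/d9.png

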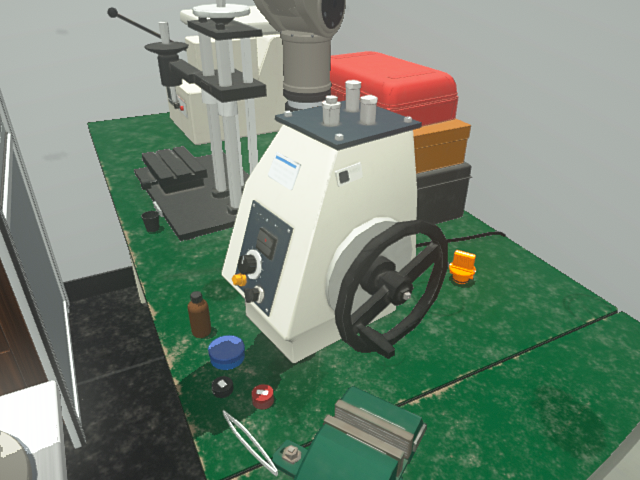

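Run:
```python
from look import *
np.set_printoptions(precision=4,suppress=True)
m,a=load('w9')
h=cv2.cvtColor(a,cv2.COLOR_BGR2HSV)
tcp=np.array([.61188,.25753,.17024])
def W(c,z): return np.array([onz(m,u,v,z)[:2] for u,v in np.asarray(c).reshape(-1,2)],np.float32)*1000
def cents(mask,roi):
    x0,y0,x1,y1=roi; n,l,s,c=cv2.connectedComponentsWithStats(mask[y0:y1,x0:x1])
    return [(c[i]+[x0,y0],s[i,4]) for i in range(1,n) if s[i,4]>=4]
roi=(278,128,372,222)
red=cv2.inRange(h,(170,90,120),(180,255,255))|cv2.inRange(h,(0,90,120),(8,255,255))
yel=cv2.inRange(h,(25,130,180),(33,255,255))
for n,mk in(('red',red),('yel',yel)):
    for c,s in cents(mk,roi): print(n,c,s,onz(m,*c,.06)[:2])
A=cv2.resize(a[115:240,260:400],(672,600),interpolation=cv2.INTER_CUBIC);cv2.imwrite('pics/w9z.png',A)
# closure line
wl=cv2.inRange(h,(0,0,200),(180,60,255))
c=cv2.findContours(wl[295:380,312:332],cv2.RETR_EXTERNAL,cv2.CHAIN_APPROX_NONE)[0];c=max(c,key=cv2.contourArea)+[312,295]
r=cv2.minAreaRect(W(c,tcp[2]+.0105));print('line',cv2.boundingRect(c),r,cv2.boxPoints(r))
B=cv2.resize(a[240:390,240:400],(640,600),interpolation=cv2.INTER_CUBIC);cv2.imwrite('pics/w9c.png',B)
```

```text
red [361.9167 179.4167] 12 [0.6336 0.3049]
red [285.     182.8462] 13 [0.5803 0.295 ]
yel [351.0952 153.0952] 21 [0.623  0.3216]
yel [297.3125 207.6875] 16 [0.5909 0.2783]
line (318, 299, 6, 73) ((610.8851928710938, 258.0206298828125), (2.1027939319610596, 34.28480529785156), 7.75958251953125) [[607.5289 274.8641]
 [612.158  240.8932]
 [614.2415 241.1772]
 [609.6124 275.148 ]]
```

View pics/w9z.png

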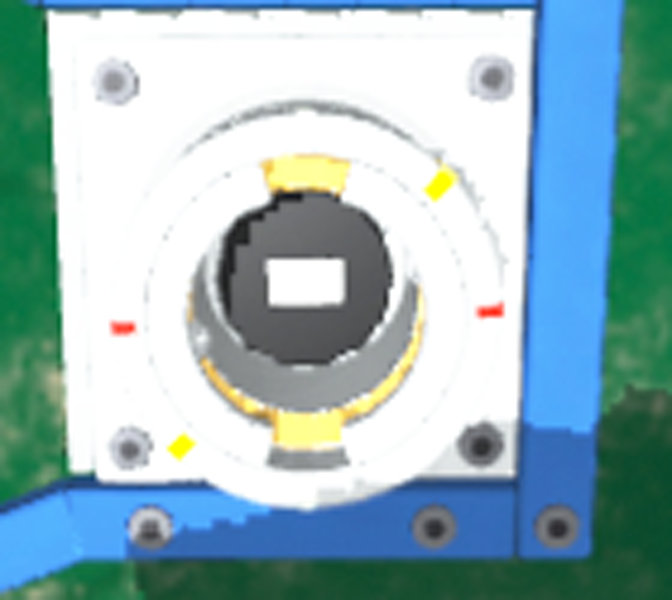

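View pics/w9c.png

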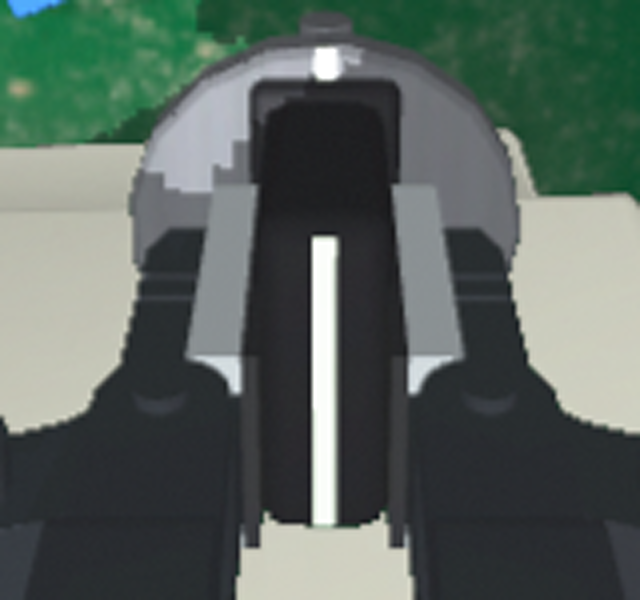

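Run:
```python
from look import *
np.set_printoptions(precision=4,suppress=True)
m,a=load('w8')
h=cv2.cvtColor(a,cv2.COLOR_BGR2HSV)
def W(c,z): return np.array([onz(m,u,v,z)[:2] for u,v in np.asarray(c).reshape(-1,2)],np.float32)*1000
wl=cv2.inRange(h,(0,0,200),(180,60,255))
c=cv2.findContours(wl[245:330,312:335],cv2.RETR_EXTERNAL,cv2.CHAIN_APPROX_NONE)[0];c=max(c,key=cv2.contourArea)+[312,245]
r=cv2.minAreaRect(W(c,.061));print('line',r)
g=np.array([424.1,267.3]);d=np.array(r[0])-g;th=np.radians(-10.2);print('tool x,y off',d@[np.cos(th),np.sin(th)],d@[np.sin(th),-np.cos(th)])
m7,_=load('w7');d=np.array([424.6,267.5])-g;print(d@[np.cos(th),np.sin(th)],d@[np.sin(th),-np.cos(th)])
```

```text
line ((424.5393981933594, 267.2970886230469), (33.82722473144531, 2.1105997562408447), 79.82502746582031)
tool x,y off 0.43296933248561276 -0.07494535055751525
0.4566808559207063 -0.2853814917536288
```

>>> arm_command:
  series:
    - [8,[0.6,-20,0],-0.01]
    - [8,[1.2,-42.4,0],-0.01]
    - [8,[1.2,-42.4,20],-0.01]
    - [8,[1.2,-42.4,40],-0.01]
    - [8,[1.2,-42.4,52],-0.01]
    - [8,[1.2,-42.4,52],-0.01]
    - [8,[1.2,-42.4,52],-0.01]

```text
t: 15.12
eef_pos: [0.6089, 0.2989, 0.1184]
tool_rot: [-0.0, 0.997, 0.073, 0.0]
contact_force: [-0.1, 0.4, -0.4]
gripper_width: 0.141
```

```bash
python3 look.py wrist w10;python3 look.py scene s10
python3 - <<'E'
import cv2
a=cv2.imread('pics/w10.png');b=cv2.imread('pics/s10.png')
cv2.imwrite('pics/c10.png',cv2.hconcat([cv2.resize(a[150:350,220:420],(400,400),interpolation=cv2.INTER_CUBIC),cv2.resize(b[230:310,250:330],(400,400),interpolation=cv2.INTER_CUBIC)]))
E
```

```text
15.175 [0.60903321 0.29915039 0.11884393] [-2.64211812e-04  9.97356069e-01  7.26663690e-02  6.32567359e-04] [-0.4427307   0.61758405 -0.15177735  1.64197446  0.1131516   0.8892535
 -0.4926778 ] [-0.21880443  0.33133203 -2.36845188] 0.14443511593465908
15.225 [0.60901476 0.2992774  0.11895158] [-3.24104908e-04  9.97352085e-01  7.27203328e-02  6.83642603e-04] [-0.44280593  0.61745868 -0.15187971  1.64191907  0.11313047  0.88929262
 -0.49271007] [ 0.37361362 -0.52932721 -0.97619229] 0.1390683871760405
```

View pics/c10.png

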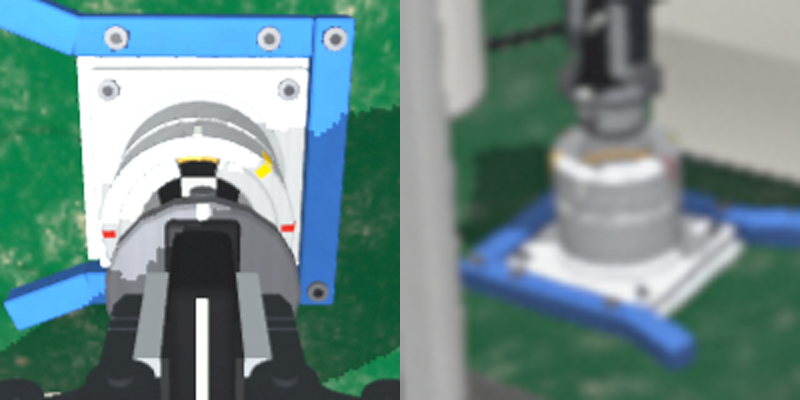

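```bash
cat > meas.py <<'E'
from look import *
import sys
np.set_printoptions(precision=4,suppress=True)
def run(tag,tz):
    m,a=load(tag);h=cv2.cvtColor(a,cv2.COLOR_BGR2HSV)
    W=lambda c,z:np.array([onz(m,u,v,z)[:2] for u,v in np.asarray(c).reshape(-1,2)],np.float32)*1000
    red=cv2.inRange(h,(170,80,110),(180,255,255))|cv2.inRange(h,(0,80,110),(8,255,255))
    n,l,s,c=cv2.connectedComponentsWithStats(red[220:300,250:390]);P=[]
    for i in range(1,n):
        if s[i,4]>=6:
            p=c[i]+[250,220];w=onz(m,*p,.06)[:2]*1000;P.append(w);print('red',p,s[i,4],w)
    if len(P)==2: 
        P.sort(key=lambda w:w[0]);print('axis',(P[0]+P[1])/2,'yaw',np.degrees(np.arctan2(*(P[1]-P[0])[::-1]))-2, 'sep',np.hypot(*(P[1]-P[0])))
    wl=cv2.inRange(h,(0,0,200),(180,60,255))
    c=cv2.findContours(wl[285:400,310:335],cv2.RETR_EXTERNAL,cv2.CHAIN_APPROX_NONE)[0];c=max(c,key=cv2.contourArea)+[310,285]
    r=cv2.minAreaRect(W(c,tz+.0105));print('line',cv2.boundingRect(c),r)
run(sys.argv[1],float(sys.argv[2]))
E
python3 meas.py w10 .1188; python3 meas.py w9 .1701
```

```text
red [363.1111 263.5556] 27 [633.0975 304.7118]
red [274.  266.5] 26 [580.5961 295.0735]
axis [606.8468 299.8926] yaw 8.402616077812464 sep 53.37869063833653
line (318, 299, 6, 73) ((608.112548828125, 299.5131530761719), (2.0993597507476807, 34.2281379699707), 8.318923950195312)
line (310, 371, 25, 29) ((614.8870849609375, 233.5821075439453), (10.4641752243042, 14.981588363647461), 7.9461140632629395)
```

>>> arm_command:
  series:
    - [8,[-1,-0.5,0],0]
    - [8,[-1,-0.5,4],0]
    - [8,[-1,-0.5,8],0]
    - [8,[-1,-0.5,12],0]
    - [8,[-1,-0.5,14],0]
    - [8,[-1,-0.5,14],0]

```text
t: 15.98
eef_pos: [0.6072, 0.2995, 0.1038]
tool_rot: [0.0, 0.997, 0.073, -0.0]
contact_force: [-0.5, -0.3, -1.3]
gripper_width: 0.146
```

>>> arm_command:
  series:
    - [8,[0,0,4],0]
    - [8,[0,0,8],0]
    - [8,[0,0,11],0]
    - [8,[0,0,11],0]

```text
t: 16.48
eef_pos: [0.6071, 0.2994, 0.0927]
tool_rot: [0.0, 0.997, 0.073, -0.0]
contact_force: [-0.7, 0.7, -1.0]
gripper_width: 0.146
```

>>> arm_command:
  series:
    - [8,[0,0,3],0]
    - [8,[0,0,6],0]
    - [8,[0,0,7],0]
    - [8,[0,0,7],0]

```text
t: 16.98
eef_pos: [0.6074, 0.2995, 0.0867]
tool_rot: [-0.0, 0.997, 0.073, 0.0]
contact_force: [-1.3, -0.9, 5.1]
gripper_width: 0.145
```

```bash
python3 look.py wrist w11;python3 look.py scene s11
python3 - <<'E'
import cv2
a=cv2.imread('pics/w11.png');b=cv2.imread('pics/s11.png')
cv2.imwrite('pics/c11.png',cv2.hconcat([cv2.resize(a[180:380,220:420],(400,400),interpolation=cv2.INTER_CUBIC),cv2.resize(b[230:310,250:330],(400,400),interpolation=cv2.INTER_CUBIC)]))
E
```

```text
17.025 [0.60743731 0.2996253  0.08671109] [-5.00617138e-05  9.97335906e-01  7.29456136e-02  1.62692435e-04] [-0.44721089  0.65516115 -0.14795458  1.66042905  0.12158886  0.83465529
 -0.50065849] [-1.85578933 -1.03439446  5.94791891] 0.1449748045762424
17.075 [0.6074119  0.29958549 0.08667122] [-3.74037092e-05  9.97338328e-01  7.29125449e-02  1.35669001e-04] [-0.44715977  0.65518281 -0.14797872  1.66050313  0.12161136  0.83462257
 -0.50071458] [-1.5212677  -0.5975917   5.62281042] 0.1441990300179246
```

View pics/c11.png

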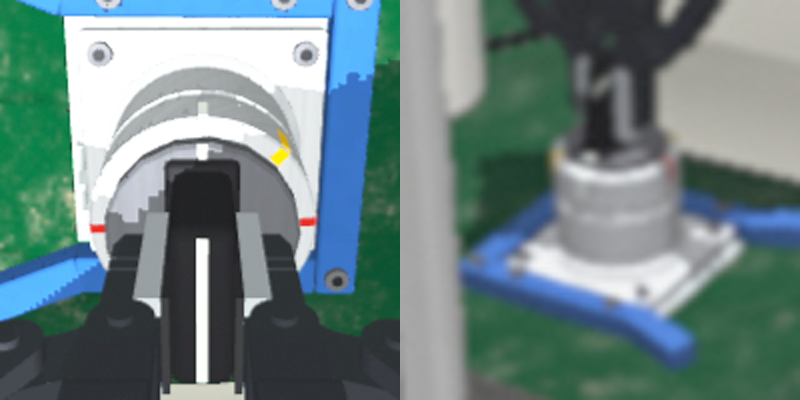

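>>> arm_command:
  series:
    - [8,[0,0,0],0.1]
    - [8,[0,0,0],0.2]
    - [8,[0,0,0],0.3]
    - [8,[0,0,0],0.4]
    - [8,[0,0,0],0.5]
    - [8,[0,0,0],0.6]
    - [8,[0,0,0],0.68]
    - [8,[0,0,0],0.68]
  squeeze: 110

```text
t: 18.08
eef_pos: [0.6072, 0.2995, 0.0867]
tool_rot: [0.0, 0.964, -0.264, -0.0]
contact_force: [-2.2, -2.3, 6.5]
gripper_width: 0.145
```

```bash
python3 look.py wrist w12
python3 - <<'E'
import cv2
from station import status
print(status.get_obs()['torque'])
a=cv2.imread('pics/w12.png')
cv2.imwrite('pics/c12.png',cv2.resize(a[150:400,190:450],(624,600),interpolation=cv2.INTER_CUBIC))
E
```

```text
18.125 [0.60715549 0.29949621 0.08668883] [ 1.64514655e-04  9.64571781e-01 -2.63820488e-01 -4.59506714e-05] [-0.56635275  0.65043521  0.02286646  1.6702733  -0.01869587  0.82139983
 -1.06937523] [-3.65722491 -2.53140321  6.11473287] 0.1437503417286962
[-0.36495097  0.79311645  0.0934005 ]
```

View pics/c12.png

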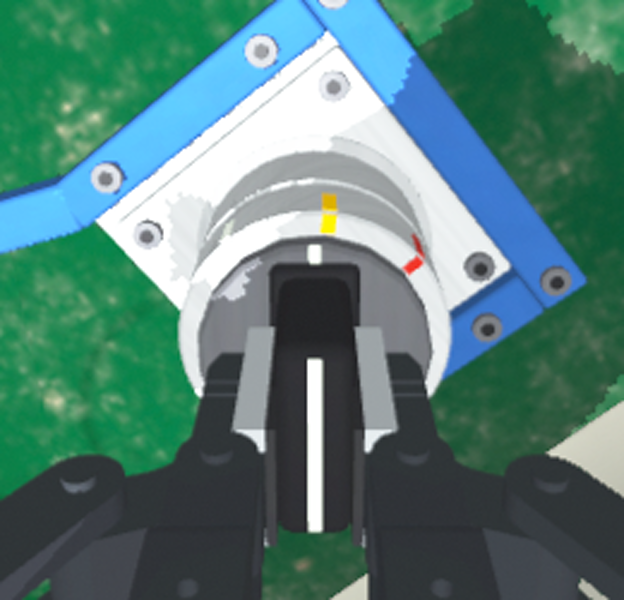

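```bash
cat > ang.py <<'E'
from look import *
import sys
np.set_printoptions(precision=4,suppress=True)
m,a=load(sys.argv[1]);h=cv2.cvtColor(a,cv2.COLOR_BGR2HSV)
ax=np.array([.6071,.2996])
def blobs(mk,roi,mn=5):
    x0,y0,x1,y1=roi;n,l,s,c=cv2.connectedComponentsWithStats(mk[y0:y1,x0:x1]);return [(c[i]+[x0,y0],s[i,4]) for i in range(1,n) if s[i,4]>=mn]
roi=(260,225,380,300)
def show(n,mk,z):
    for c,s in blobs(mk,roi):
        w=onz(m,*c,z)[:2]-ax;print(n,c,s,'r',np.hypot(*w)*1e3,'ang',np.degrees(np.arctan2(w[1],w[0])))
show('yel',cv2.inRange(h,(24,120,215),(34,255,255)),.06)
show('red',cv2.inRange(h,(170,80,200),(180,255,255))|cv2.inRange(h,(0,80,200),(8,255,255)),.06)
wl=cv2.inRange(h,(0,0,225),(180,40,255))
x0,y0,x1,y1=312,240,332,262
for c,s in blobs(wl,(x0,y0,x1,y1)):
    w=onz(m,*c,.0657)[:2]-ax;print('flangemark',c,s,np.hypot(*w)*1e3,np.degrees(np.arctan2(w[1],w[0])))
c=cv2.findContours(wl[285:400,310:335],cv2.RETR_EXTERNAL,cv2.CHAIN_APPROX_NONE)[0];c=max(c,key=cv2.contourArea)+[310,285]
W=np.array([onz(m,u,v,.0972)[:2] for u,v in c.reshape(-1,2)],np.float32)*1000
r=cv2.minAreaRect(W);b=cv2.boxPoints(r);e=max([b[1]-b[0],b[2]-b[1]],key=lambda q:np.hypot(*q));print('line',r[0],r[1],np.degrees(np.arctan2(e[1],e[0]))%180)
# nest bolts left fence/foot edge yaw: foot screws (3 visible) at z .008
E
python3 ang.py w12; python3 ang.py w11
```

```text
yel [327.  234.5] 30 r 31.03485017111214 ang 54.49052028262474
yel [326.5    242.6522] 46 r 26.86123821440311 ang 54.18821894645959
red [361.95  259.775] 40 r 26.719866071688607 ang 11.065667378836578
flangemark [317.2609 243.4565] 92 28.52161783233755 63.36191902862583
flangemark [330.5294 244.2353] 17 28.383076076540313 50.84617493945102
flangemark [320.9459 255.4054] 37 22.43730761994447 60.03707809349636
line (606.70166015625, 299.849365234375) (33.396209716796875, 2.0962421894073486) 59.536278
yel [359.96 257.2 ] 50 r 27.245513062046307 ang 54.18806324536595
red [373.5 290.5] 32 r 26.612181320760453 ang 10.957108723630181
red [268.  293.5] 28 r 27.21920234641371 ang -170.51535065032027
flangemark [321.407 243.814] 172 28.67458348760094 98.33583547693632
flangemark [320.6512 255.2791] 43 22.902216044039488 99.20372576293354
line (606.6553344726562, 299.9461975097656) (2.1058461666107178, 33.37855911254883) 98.378494
```

>>> arm_command:
  series:
    - [8,[0,0,0],0.05]
    - [8,[0,0,0],0.1]
    - [8,[0,0,0],0.104]
    - [8,[0,0,0],0.104]

```text
t: 18.62
eef_pos: [0.607, 0.2995, 0.0867]
tool_rot: [0.0, 0.95, -0.313, -0.0]
contact_force: [-3.6, -1.1, 6.8]
gripper_width: 0.146
```

```bash
python3 look.py wrist w13; python3 look.py scene s13; python3 ang.py w13
python3 - <<'E'
import cv2
from station import status
print(status.get_obs()['torque'])
a=cv2.imread('pics/w13.png')
cv2.imwrite('pics/c13.png',cv2.resize(a[150:400,190:450],(624,600),interpolation=cv2.INTER_CUBIC))
E
```

```text
18.675 [0.60705123 0.29955291 0.08671179] [ 1.16764858e-04  9.49620488e-01 -3.13402116e-01 -1.70045847e-04] [-0.58446697  0.65075041  0.04881564  1.6717869  -0.04057062  0.82043894
 -1.15547852] [-2.53907847 -1.1776782   7.14473562] 0.14597638819872524
18.725 [0.60704931 0.29955011 0.08672057] [ 1.27561724e-04  9.49627039e-01 -3.13382260e-01 -1.70175702e-04] [-0.5844676   0.65074161  0.04881051  1.67177809 -0.04054572  0.82047252
 -1.15545867] [-4.15918265 -1.26581553  6.7274686 ] 0.14061714358163968
yel [321.069  233.5862] 29 r 31.320814373586526 ang 53.966089937541085
yel [320.5532 242.5745] 47 r 26.730573273469115 ang 54.576660948665676
red [358.3 256. ] 40 r 26.709065751780916 ang 11.058955053940183
flangemark [321.8482 243.7679] 112 28.235931329794315 53.281268933298534
flangemark [320.8889 255.4722] 36 22.341014676320615 54.36688181014608
line (606.6578369140625, 299.8648986816406) (33.396141052246094, 2.079179525375366) 53.633614
[-0.2858924   0.79298768  0.15618441]
```

View pics/c13.png

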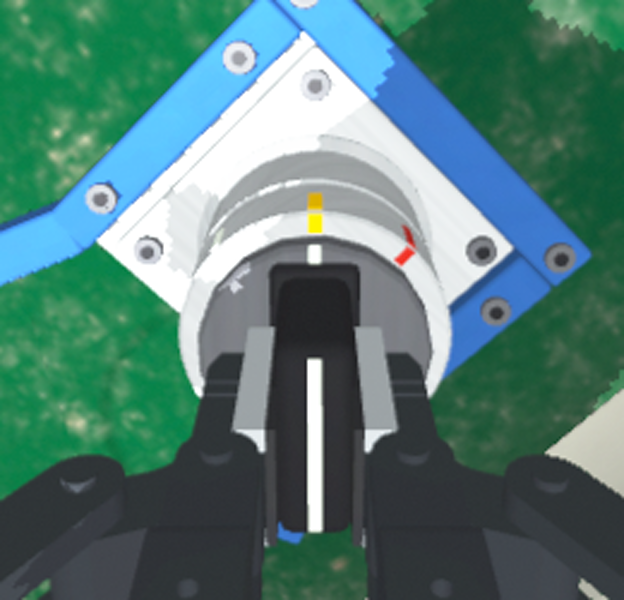

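View pics/s13.png

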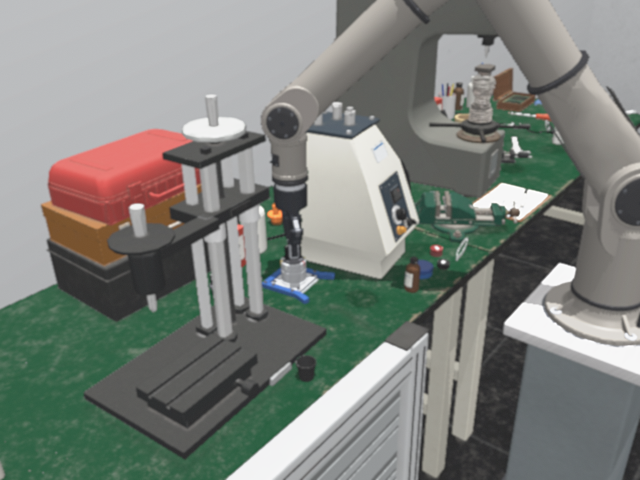

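Run:
```python
from station import bot
print(bot.hand_in())
```

```text
the job is handed in; nothing more can be done
None
```

The vent is set: the mould is home in the blue nest, and the closure is seated and held still with its white line at the yellow mark. I handed the job in at about 18.7 s with the gripper still holding at 110 N.

**How it went:** I gripped the mould round its barrel and slid it flat into the nest until it stopped against the back fence. I then took the larger grey closure, lowered it through the slots until the flange sat on the collar, and turned it 45° clockwise.

**Last checks:**
- **Mould home:** the foot lies flush along the back fence, with a gap of at most about 0.3 mm. It did not turn in the nest during the twist.
- **Closure seated:** the tool stopped at 86.7 mm against the 86.5 mm I expected, pressing down with about 6 N.
- **At the yellow mark:** the line is at 53.6° and the yellow mark at about 53.4 to 54.5°. The reaction torque is 0.156 N m, against the 0.16 given for the mark. It stayed well short of the detent at 57° of turn.

**What did not go cleanly:**
- **Closure nudged:** the mould or gripper pushed the loose closure about 10 mm and turned it about 43° during the slide. It stayed upright, and I measured it again before gripping it.
- **Push on the mould:** the gripper pushed the mould forward with up to 30 N at the fence and down with up to 25 N. I eased off before letting go.
- **Position readings:** the camera and the arm disagreed by about 1 mm. I set the fit by what the camera showed, and the closure went in with no sideways force.

The arm did not go near the bottle, tin or loose mounts.

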